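# Close the flower makers' supply tubs

## Robot

A 7-joint arm with a two-finger parallel gripper is mounted at the origin on the work surface. World frame = base frame: x ahead of the robot, y to its left, z up, the work surface at z = 0. Lengths are in mm, angles in rad, forces in N, time in s.
With the tool pointing down it reaches from about 425 to 950 mm from the base axis. Payload 4.7 kg.
Tool frame: the origin (TCP) lies at the centre of the arm's flange, where the gripper is bolted on; the fingertips stand 182 mm ahead of it and the grasp point (between the pads) lies 164 mm ahead of it; z points along the fingers, y is the direction in which the jaws open and shut (so a half turn about z gives the same grasp; the last joint's range is limited). The gripper opens to 87 mm and grips with 3 to 60 N. Pads are 19 mm wide; open, the fingers measure 117 mm over their backs; the gripper's body (75 mm by 190 mm) begins 51 mm behind the grasp point.
Start: joints at [-1.2, 0.469, -0.049, 1.532, 0.024, 1.141, -0.082], TCP at [262.697, 621.789, 404.773] pointing down, gripper open.
Joint ranges: [-2.59, 2.59], [-0.33, 1.99], [-1.39, 1.29], [0.1, 2.45], [-1.04, 4.18], [0.21, 1.99], [-2.66, 2.66]. Speed limits (rad/s): [2.57, 2.57, 3.14, 3.14, 3.14, 3.14, 3.14].

## Interface

Orientations are given as a 3x3 rotation matrix whose columns are the frame's x, y, z axes.
In Python, from plant import telemetry, imaging, order gives the robot as it stands. The module is installed in compiled form; this text tells all that it offers.
- The arm moves only by the tool move_arm, never from a script. Its argument "commands" is a list of rows, each an object with "angular": the turn, a rotation vector about the tool's x, y, z in units of 6 degrees (1.0 is 6 degrees), a list of three; "xyz": the shift along the tool's x, y, z in mm, a list of three; "gripper": the closure, from 0 (fully open) to 1 (shut). In form: [{"angular": [ax, ay, az], "xyz": [tx, ty, tz], "gripper": gripper}, ...]. A call has 1 to 10 rows; each row shifts and turns the pose as measured when the row begins, along the tool's axes as they then stand; what a row does not reach is not made up. A row lasts 1/10 s, in which the tool goes at most 50 mm and 8.59 degrees, less where a joint would pass 70% of its speed; a pose out of reach is approached as far as the arm can. A call with a gripper value outside its range is refused whole. The fingers move at their own pace and stop on an object; "grip_force" is the grip in N (left out, the last holds). Time passes only in rows, so rows that do not move let the fingers close. It gives the time, the measured TCP pose, the force and the opening at its end, in the units of the state.
- telemetry.get_state(): the state, without advancing time (a new reading comes with each control period).
- imaging.grab_frame(name): name is "scene" or "top" or "wrist"; returns a dict with "color" (480x640x3 uint8, red, green, blue), "K" (3x3 intrinsics, pixels), "view" (4x4, takes a point from world to camera coordinates). Camera axes: x right, y down, z forward; pixel columns grow to the right and rows downward; lengths in mm; the calibration is good to about 2 mm. A picture is of the moment at which its call begins. There is no depth.
- order.hand_in(): hands the job in, once; it reports no verdict.
The state is a dict: "clock": time; "joint_positions": joint angles; "joint_vel": joint speeds; "joint_torque": joint torques, N m; "eef_pos": TCP position; "orientation": TCP orientation; "force": force on the tool from outside, world axes, zero at the start; "ft_torque": the same for the moment, N m; "finger_gap": finger opening in mm.
Only numpy, scipy, OpenCV 4.12 (cv2) and the standard library are available. Lean on these libraries where they do the work, as an engineer would, in place of code of your own. Each camera call takes 0.05 s, during which the arm holds its last target.

## Task

The session is over: close the four open supply tubs. Take the pile of lids apart, put each lid on the tub whose shape and size it fits and press it down until it snaps home and lies level on the rim. Do not knock over the water bottle or shift the finished flower.

Things in the scene. Friction and masses are not known exactly. Their poses are not given: they have to be found in the camera images.
- lid_big_square: White plug lid: 70 x 70 mm square plate 8 mm thick, grey line near its edge; below it a tapered plug 18 mm long (46 mm across at the foot, 56 mm at its widest, 10 mm up). Loose, 60 g; grip the plate's edges. Origin: centre of the plug's foot, plate 18 to 26 mm above it; z up; x, y square to the sides. At the start the bottom one of the pile of four lids, all plug down.
- lid_big_round: White plug lid: 64 mm round plate 8 mm thick, grey line near its edge; below it a tapered plug 18 mm long (40 mm across at the foot, 50 mm at its widest, 10 mm up). Loose, 45 g; grip the plate's edges. Origin: centre of the plug's foot, plate 18 to 26 mm above it; z up. At the start on the big square lid.
- lid_small_square: White plug lid: 52 x 52 mm square plate 8 mm thick, grey line near its edge; below it a tapered plug 18 mm long (28 mm across at the foot, 38 mm at its widest, 10 mm up). Loose, 35 g; grip the plate's edges. Origin: centre of the plug's foot, plate 18 to 26 mm above it; z up; x, y square to the sides. At the start on the big round lid.
- lid_small_round: White plug lid: 44 mm round plate 8 mm thick, grey line near its edge; below it a tapered plug 18 mm long (20 mm across at the foot, 30 mm at its widest, 10 mm up). Loose, 25 g; grip the plate's edges. Origin: centre of the plug's foot, plate 18 to 26 mm above it; z up. At the start on top of the pile.
- tub_big_square: Open white square tub, 65 mm across, 75 mm high, mouth 60 mm; stands fast. Four sprung catches under the rim stop its lid with the plate about 8 mm above the rim; a push of about 8 N snaps it past them (the force drops), then the plate lies on the rim, its top 83 mm and the lid's origin 57 mm above the table. Origin: centre of its underside; z up; x, y square to the sides; any quarter turn fits.
- tub_big_round: Open white round tub, 59 mm across, 85 mm high, mouth 54 mm; stands fast. Four sprung catches under the rim stop its lid with the plate about 8 mm above the rim; a push of about 8 N snaps it past them (the force drops), then the plate lies on the rim, its top 93 mm and the lid's origin 67 mm above the table. Origin: centre of its underside; z up.
- tub_small_square: Open white square tub, 47 mm across, 60 mm high, mouth 42 mm; stands fast. Four sprung catches under the rim stop its lid with the plate about 8 mm above the rim; a push of about 8 N snaps it past them (the force drops), then the plate lies on the rim, its top 68 mm and the lid's origin 42 mm above the table. Origin: centre of its underside; z up; x, y square to the sides; any quarter turn fits.
- tub_small_round: Open white round tub, 39 mm across, 70 mm high, mouth 34 mm; stands fast. Four sprung catches under the rim stop its lid with the plate about 8 mm above the rim; a push of about 8 N snaps it past them (the force drops), then the plate lies on the rim, its top 78 mm and the lid's origin 52 mm above the table. Origin: centre of its underside; z up.
- water_bottle: Clear plastic water bottle with a blue cap, 62 mm across, 206 mm tall, standing at the -y side of the tubs. Loose, a bystander. Origin: centre of its underside; z up the bottle.
- flower: Finished cream wood-shaving flower on a small round wooden foot, about 80 mm across and 65 mm high, standing on the far side of the table's middle. Loose and light, a bystander. Origin: centre of its underside.
Things that resemble listed ones, but are neither listed nor needed, are in the scene too. What is shaped like the lid_big_round but turquoise is not meant.

How it is judged (in metres and radians):
At the end, for the whole second after the job is handed in: Each of the four lids lies on its own tub (big square, big round, small square, small round), centred within 5 mm, its plate within 3 mm of resting on the rim (so snapped past the catches), level within 0.08 rad, released and at rest (horizontal distance between lid_big_square and tub_big_square below 0.005 m and z of lid_big_square in the frame of tub_big_square between 0.054 and 0.06 m and angle between each of lid_big_square, lid_big_round, lid_small_square, lid_small_round's own z axis and vertical below 0.08 rad and linear speed of each of lid_big_square, lid_big_round, lid_small_square, lid_small_round below 0.02 m/s and horizontal distance between lid_big_round and tub_big_round below 0.005 m and z of lid_big_round in the frame of tub_big_round between 0.064 and 0.07 m and horizontal distance between lid_small_square and tub_small_square below 0.005 m and z of lid_small_square in the frame of tub_small_square between 0.039 and 0.045 m and horizontal distance between lid_small_round and tub_small_round below 0.005 m and z of lid_small_round in the frame of tub_small_round between 0.049 and 0.055 m); the robot touches nothing.
It fails at once if the water bottle is knocked over (leans more than 0.6 rad) (angle between water_bottle's own z axis and vertical above 0.6 rad).
It fails at once if the finished flower is shifted by more than 25 mm (distance of flower from where it was at the start of the episode above 0.025 m).
It also fails if it takes over 122 s, if anything falls off the work surface, if the arm or the gripper's body presses on something with over 40 N, if the wrist force passes 120 N, or if a joint passes its speed limit or range.

## Working session

There is one attempt and no reset: what is moved stays moved. The work goes in short steps, Python scripts to look and compute and a tool call to move; the robot and the scene stay as the last step left them, time stands still between calls to the robot, and variables do not carry over. Pictures are saved under pics/ and viewed, and the job is handed in when it is done.

Besides the shell and the picture viewer there is one more tool, called after "Call:" by a JSON object that holds its "method" and its "body". move_arm: Moves the arm, as the interface text tells. Its arguments: {"type":"object","properties":{"commands":{"type":"array","items":{"type":"object","properties":{"angular":{"type":"array","items":{"type":"number"}},"xyz":{"type":"array","items":{"type":"number"}},"gripper":{"type":"number"}}}},"grip_force":{"type":"number"}},"required":["commands"]}

```bash
mkdir -p pics; cat > h.py <<'E'
import numpy as np, cv2
from plant import telemetry, imaging, order
def grab(n,f):
    d=imaging.grab_frame(n); np.savez(f'pics/{f}.npz',color=d['color'],K=d['K'],view=d['view'])
    cv2.imwrite(f'pics/{f}.png',d['color'][:,:,::-1]); return d
def load(f): return np.load(f'pics/{f}.npz')
def px2w(d,u,v,z):
    K=d['K'];V=np.array(d['view']);R=V[:3,:3];t=V[:3,3]
    c=-R.T@t; r=R.T@np.linalg.inv(K)@np.array([u,v,1.]); s=(z-c[2])/r[2]; return c+s*r
def w2px(d,p):
    V=d['view']; q=V[:3,:3]@np.array(p,float)+V[:3,3]; q=d['K']@q; return q[:2]/q[2]
def crop(f,x0,y0,x1,y1,s,out):
    im=cv2.imread(f'pics/{f}.png')[y0:y1,x0:x1]; cv2.imwrite(f'pics/{out}.png',cv2.resize(im,None,fx=s,fy=s,interpolation=cv2.INTER_CUBIC))
E
python3 - <<'E'
from h import *
for n in ['scene','top','wrist']:
    d=grab(n,n+'0'); print(n,np.round(d['K'],1).tolist(),np.round(d['view'],3).tolist())
s=telemetry.get_state(); print(s)
E
```

```text
scene [[547.5, 0.0, 325.1], [0.0, 547.5, 240.0], [0.0, 0.0, 1.0]] [[0.876, 0.483, -0.002, -459.733], [0.31, -0.565, -0.765, -151.104], [-0.37, 0.669, -0.644, 1340.127], [0.0, 0.0, 0.0, 1.0]]
top [[552.1, 0.0, 327.8], [0.0, 552.1, 237.1], [0.0, 0.0, 1.0]] [[0.024, -1.0, 0.008, -86.167], [-0.989, -0.025, -0.143, 583.785], [0.143, -0.004, -0.99, 1212.532], [0.0, 0.0, 0.0, 1.0]]
wrist [[405.1, 0.0, 323.2], [0.0, 405.1, 241.3], [0.0, 0.0, 1.0]] [[0.389, 0.921, -0.001, -675.026], [0.888, -0.374, 0.267, -32.928], [0.246, -0.105, -0.964, 390.361], [0.0, 0.0, 0.0, 1.0]]
{'clock': 0.15, 'joint_positions': array([-1.19992328,  0.46929226, -0.04854341,  1.53337248,  0.02409874,
        1.14101478, -0.08231954]), 'joint_vel': array([-0.00034753, -0.0030478 ,  0.00190266, -0.00381815,  0.00070146,
        0.00081176, -0.00078729]), 'joint_torque': array([ 8.16956053e-04, -5.08429134e+01, -8.07646383e-02, -2.36417574e+01,
       -6.13962533e-02,  3.57260706e-02,  1.08361487e-04]), 'eef_pos': array([262.65149693, 621.6221847 , 403.93573189]), 'orientation': array([[-9.21133228e-01,  3.89247100e-01, -5.21235997e-04],
       [ 3.89247443e-01,  9.21132154e-01, -1.40841995e-03],
       [-6.80961433e-05, -1.50023219e-03, -9.99998872e-01]]), 'force': array([ 0.5651227 , -0.77574628, -0.44065296]), 'ft_torque': array([ 0.00916849, -0.05713187, -0.01392503]), 'finger_gap': 86.90768681476476}
```

View pics/scene0.png

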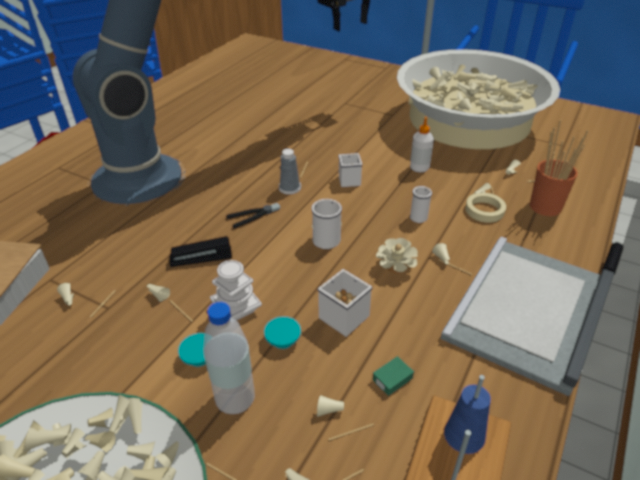

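View pics/top0.png

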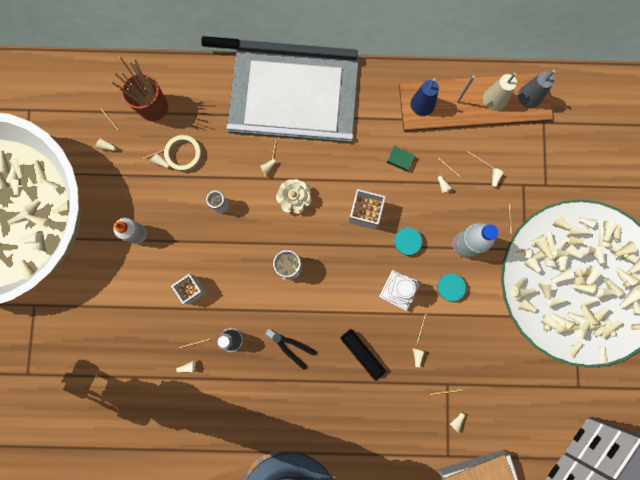

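View pics/wrist0.png

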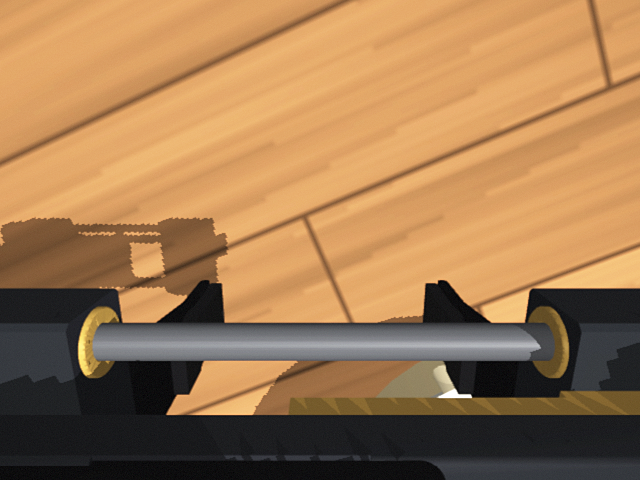

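The top view shows the lid pile at about (401,289) and turquoise decoys at (408,241) and (452,288). The tubs are at (367,208) big square, (287,265) big round, (187,289) small square and (217,201) small round. The salt shaker at (230,341) is another small round decoy. Next I'll take enlarged crops.

```bash
python3 - <<'E'
from h import *
im=cv2.imread('pics/top0.png')
def c(x,y,r=25,s=8): return cv2.resize(im[y-r:y+r,x-r:x+r],None,fx=s*25/r,fy=s*25/r,interpolation=cv2.INTER_CUBIC)
a=[c(401,289),c(367,208)];b=[c(287,265)]
cv2.imwrite('pics/c1.png',np.hstack(a)); cv2.imwrite('pics/c2.png',np.hstack([c(287,265),c(187,289)]))
cv2.imwrite('pics/c3.png',np.hstack([c(217,201),c(401,289,15)]))
crop('scene0',195,245,295,325,7,'c4')
E
```

```text
(no output)
```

View pics/c1.png

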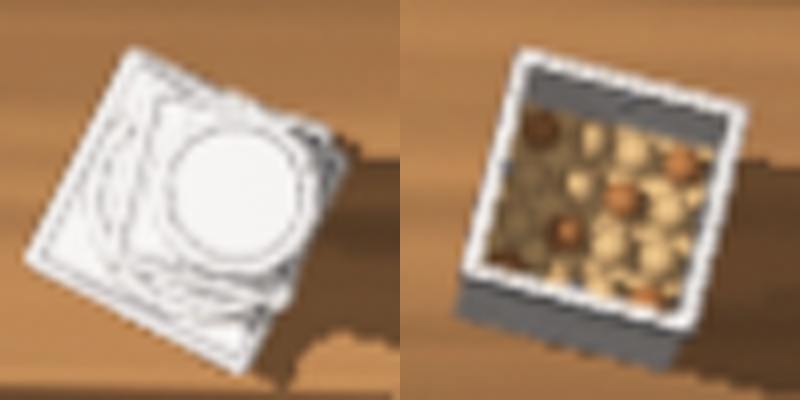

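View pics/c2.png

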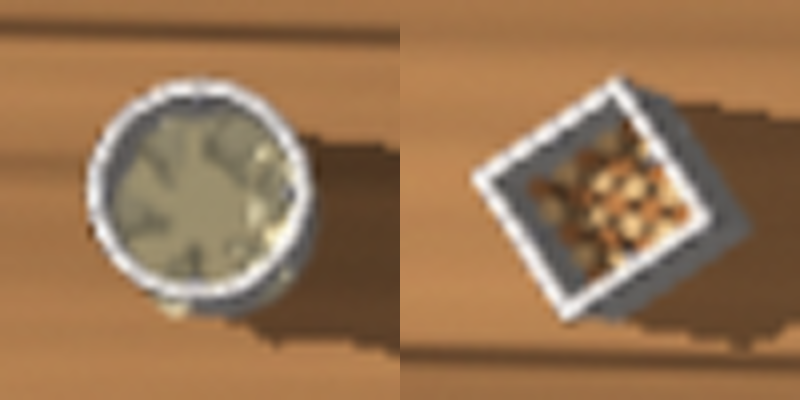

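View pics/c3.png

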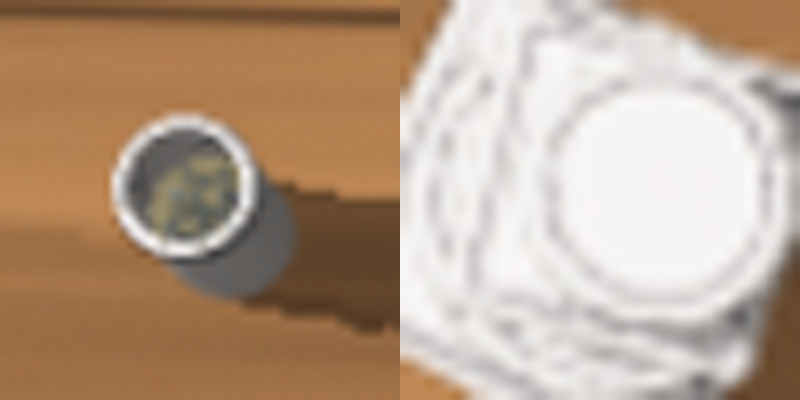

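View pics/c4.png

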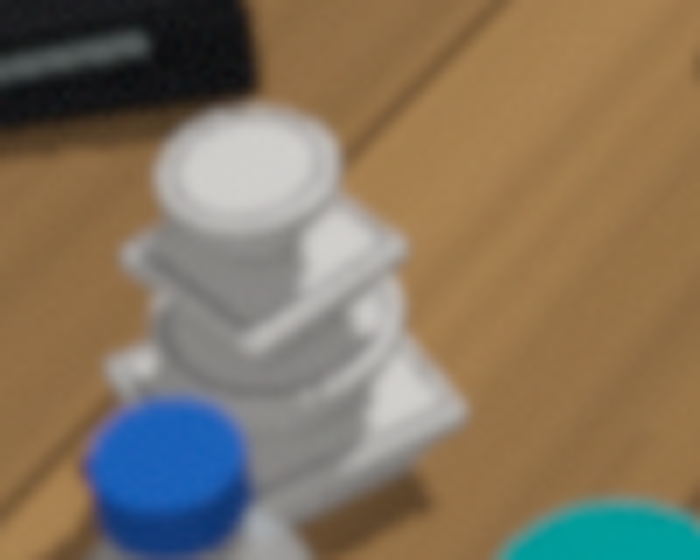

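```bash
cat > meas.py <<'E'
from h import *
d=load('top0')
def m(x,y,cx,cy): return ((x+.5)/8-.5+cx-25,(y+.5)/8-.5+cy-25)
def poly(name,pts,cx,cy,z):
    W=np.array([px2w(d,*m(x,y,cx,cy),z)[:2] for x,y in pts]); c=W.mean(0)
    e=np.roll(W,-1,0)-W; L=np.linalg.norm(e,axis=1); a=np.degrees(np.arctan2(e[:,1],e[:,0]))
    a4=np.degrees(np.angle(np.mean(np.exp(4j*np.radians(a)))))/4
    print(name,c.round(1),'sides',L.round(1),'yaw mod 90',round(a4,1), (a%90).round(1))
def circ(name,l,r,t,b,cx,cy,z):
    P=[px2w(d,*m(x,y,cx,cy),z)[:2] for x,y in [(l,(t+b)/2),(r,(t+b)/2),((l+r)/2,t),((l+r)/2,b)]]
    print(name,np.mean(P,0).round(1),np.linalg.norm(P[0]-P[1]).round(1),np.linalg.norm(P[2]-P[3]).round(1))
if __name__=='__main__':
    poly('tbs',[(122,47),(348,105),(292,330),(62,275)],367,208,75)
    circ('tbr',88,313,78,300,287,265,85)
    poly('tss',[(72,178),(218,78),(312,220),(168,320)],187,289,60)
    circ('tsr',112,257,113,258,217,201,70)
    circ('lsr',163,318,118,272,401,289,104)
    poly('lbs',[(132,47),(345,160),(245,375),(25,260)],401,289,26)
    print('bottle cap',px2w(d,490,232,206),'flower',px2w(d,294,196,30),'turq',px2w(d,408,241,26),px2w(d,452,288,26))
    s=telemetry.get_state();print(s['orientation'].round(3))
E
python3 meas.py
```

```text
tbs [ 653.  -158.3] sides [65.3 66.  65.7 67.2] yaw mod 90 -13.0 [76.7 76.9 77.8 76.5]
tbr [520.   16.5] 61.2 60.7
tss [461.1 239. ] sides [48.  47.7 47.3 47.9] yaw mod 90 36.6 [36.5 36.2 36.7 37. ]
tsr [662.3 183.8] 40.6 41.5
lsr [ 471.5 -240.3] 41.4 41.0
lbs [ 471.1 -236.5] sides [68.2 67.6 69.8 68.2] yaw mod 90 -26.0 [63.2 65.3 63.7 64. ]
bottle cap [ 580.30041899 -392.16454449  206.        ] flower [681.9241736    8.65735509  30.        ] turq [ 583.68157791 -256.8758342    26.        ] [ 478.15427665 -357.43638132   26.        ]
[[-0.921  0.389 -0.001]
 [ 0.389  0.921 -0.001]
 [-0.    -0.002 -1.   ]]
```

The pile is all white lids, and at the pile a jaw direction near -26° is radial and convenient. The lid-like candidates are the white pile (401,289), which I choose, and the turquoise lids (408,241) and (452,288), which I reject. The crop confirmed the choice. I'll swing over to it now.

Call:
{"method": "move_arm", "body": {"commands": [{"angular": [0,0,0.75],"xyz": [-48,-8,0],"gripper": 0},{"angular": [0,0,0.75],"xyz": [-48,-8,0],"gripper": 0},{"angular": [0,0,0.75],"xyz": [-48,-8,0],"gripper": 0},{"angular": [0,0,0.75],"xyz": [-48,-8,0],"gripper": 0},{"angular": [0,0,0.75],"xyz": [-48,-8,0],"gripper": 0},{"angular": [0,0,0.75],"xyz": [-48,-8,0],"gripper": 0},{"angular": [0,0,0.75],"xyz": [-48,-8,0],"gripper": 0},{"angular": [0,0,0.75],"xyz": [-48,-8,0],"gripper": 0},{"angular": [0,0,0.75],"xyz": [-48,-8,0],"gripper": 0},{"angular": [0,0,0.75],"xyz": [-48,-8,0],"gripper": 0}], "grip_force": 40}}

```text
clock: 1.15
eef_pos: [550.5, 241.5, 397.9]
orientation: [[-0.364, 0.931, -0.007], [0.931, 0.364, -0.0], [0.002, -0.007, -1.0]]
force: [0.7, -0.2, -0.3]
finger_gap: 86.9
```

```bash
cat > plan.py <<'E'
# usage: plan.py  x y z yaw(deg of tool y) : prints shift in current tool axes and the turn in units, leveling included
import sys
from h import *
from scipy.spatial.transform import Rotation as Ro
def rel(x,y,z,yaw):
    s=telemetry.get_state(); R=np.array(s['orientation']); p=np.array(s['eef_pos'])
    a=np.radians(yaw); Y=np.array([np.cos(a),np.sin(a),0]); Z=np.array([0,0,-1.]); X=np.cross(Y,Z)
    T=np.stack([X,Y,Z],1)
    best=Ro.from_matrix(R.T@T).as_rotvec()
    w=np.array([x,y,z])-p
    print('clock',round(s['clock'],2),'tcp',p.round(1),'yaw',round(np.degrees(np.arctan2(R[1,1],R[0,1])),1),'F',np.round(s['force'],1),'gap',round(s['finger_gap'],1),'q7',round(s['joint_positions'][6],2))
    print('turn units',(np.degrees(best)/6).round(2),'shift now-frame',(R.T@w).round(1),'shift target-frame',(T.T@w).round(1),'dist',np.linalg.norm(w).round(1))
if __name__=='__main__': rel(*map(float,sys.argv[1:5]))
E
python3 plan.py 471 -240 374 -26
```

```text
clock 1.15 tcp [550.5 241.5 397.9] yaw 21.4 F [ 0.7 -0.2 -0.3] gap 86.9 q7 -0.02
turn units [-0.07  0.01  7.89] shift now-frame [-419.5 -249.3   24.6] shift target-frame [-467.6  139.6   23.9] dist 488.6
```

Call:
{"method": "move_arm", "body": {"commands": [{"angular": [0,0,0.79],"xyz": [-46,-6,2],"gripper": 0},{"angular": [0,0,0.79],"xyz": [-46,-6,2],"gripper": 0},{"angular": [0,0,0.79],"xyz": [-46,-6,2],"gripper": 0},{"angular": [0,0,0.79],"xyz": [-46,-6,2],"gripper": 0},{"angular": [0,0,0.79],"xyz": [-46,-6,2],"gripper": 0},{"angular": [0,0,0.79],"xyz": [-46,-6,2],"gripper": 0},{"angular": [0,0,0.79],"xyz": [-46,-6,2],"gripper": 0},{"angular": [0,0,0.79],"xyz": [-46,-6,2],"gripper": 0},{"angular": [0,0,0.79],"xyz": [-46,-6,2],"gripper": 0},{"angular": [0,0,0.79],"xyz": [-46,-6,2],"gripper": 0}]}}

```text
clock: 2.15
eef_pos: [483.4, -222.9, 377.0]
orientation: [[0.471, 0.882, -0.004], [0.882, -0.471, -0.002], [-0.004, -0.003, -1.0]]
force: [0.6, -0.3, 0.2]
finger_gap: 87.0
```

```bash
python3 plan.py 471 -240 274 -26; python3 -c "
from h import *
grab('wrist','w1');grab('top','top1')"
```

```text
clock 2.15 tcp [ 483.4 -222.9  377. ] yaw -28.1 F [ 0.6 -0.3  0.2] gap 87.0 q7 0.06
turn units [-0.03  0.04 -0.35] shift now-frame [-20.5  -2.6 103.1] shift target-frame [-20.8  -3.6 103. ] dist 105.2
```

View pics/w1.png

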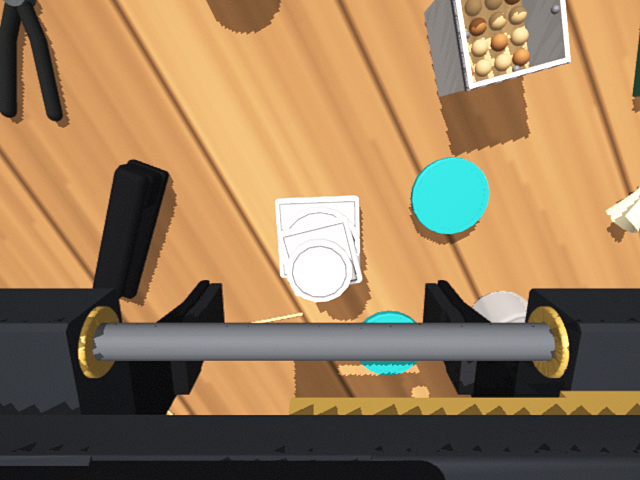

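The wrist view shows the pile well, with the top disc at about (320,273). I'll crop it to measure every lid.

```bash
python3 -c "
from h import *
crop('w1',265,185,375,311,5.5,'c5')
d=load('w1')
print('expected sr',w2px(d,[471.5,-240.3,104]), 'bs', w2px(d,[471.1,-236.5,26]))"
```

```text
expected sr [320.77634989 275.24133091] bs [319.05172616 239.4511615 ]
```

View pics/c5.png

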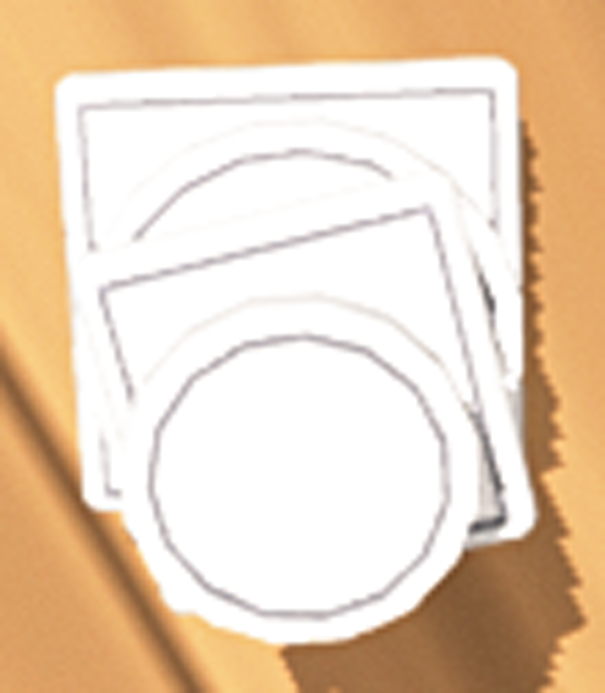

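```bash
python3 -c "
from h import *
d=load('w1')
f=lambda x,y,z: px2w(d,265+x/5.5-.4,185+y/5.5-.4,z).round(1)
print('sr',f(300,469,104),'R',np.linalg.norm(f(122,469,104)-f(478,469,104)))
print('ss line corners',f(102,290,78),f(430,207,78))
for p in [(57,75),(517,60)]: print('bs',f(*p,26))
C=-np.array(d['view'])[:3,:3].T@d['view'][:3,3]; print('cam',C)
w=f(430,207,78)-f(102,290,78);print(np.degrees(np.arctan2(w[1],w[0])),np.linalg.norm(w))
w=f(517,60,26)-f(57,75,26);print(np.degrees(np.arctan2(w[1],w[0])),np.linalg.norm(w))
"; python3 plan.py 471 -238 264 -26
```

```text
sr [ 472.3 -236.5  104. ] R 42.900116549958256
ss line corners [ 456.6 -210.7   78. ] [ 499.3 -220.9   78. ]
bs [ 455.7 -188.3   26. ]
bs [ 517.6 -218.7   26. ]
cam [ 518.1056726  -157.97254083  357.2271853 ]
-13.434818148776301 43.901366721322006
-26.156333353369476 68.96209103558276
clock 2.25 tcp [ 479.8 -227.7  377.3] yaw -28.7 F [0.2 0.3 0.2] gap 87.4 q7 0.06
turn units [-0.03  0.07 -0.45] shift now-frame [-12.5  -2.4 113.4] shift target-frame [-13.1  -3.4 113.3] dist 114.1
```

Call:
{"method": "move_arm", "body": {"commands": [{"angular": [0,0,-0.3],"xyz": [-7,-2,20],"gripper": 0},{"angular": [0,0,-0.2],"xyz": [-6,-1,35],"gripper": 0},{"angular": [0,0,0],"xyz": [0,0,35],"gripper": 0},{"angular": [0,0,0],"xyz": [0,0,15],"gripper": 0},{"angular": [0,0,0],"xyz": [0,0,0],"gripper": 0}]}}

```text
clock: 2.75
eef_pos: [470.5, -239.0, 270.0]
orientation: [[0.432, 0.902, -0.003], [0.902, -0.432, -0.004], [-0.005, -0.001, -1.0]]
force: [0.9, -0.0, 0.1]
finger_gap: 86.9
```

```bash
python3 plan.py 472 -238 264 -26
```

```text
clock 2.75 tcp [ 470.5 -239.   270. ] yaw -25.6 F [ 0.9 -0.   0.1] gap 86.9 q7 0.24
turn units [-0.01  0.04  0.07] shift now-frame [1.6 0.9 5.9] shift target-frame [1.5 0.9 6. ] dist 6.2
```

Call:
{"method": "move_arm", "body": {"commands": [{"angular": [0,0,0],"xyz": [1,1,6],"gripper": 0},{"angular": [0,0,0],"xyz": [0,0,0],"gripper": 0.4},{"angular": [0,0,0],"xyz": [0,0,0],"gripper": 1},{"angular": [0,0,0],"xyz": [0,0,0],"gripper": 1},{"angular": [0,0,0],"xyz": [0,0,0],"gripper": 1},{"angular": [0,0,0],"xyz": [0,0,0],"gripper": 1}], "grip_force": 30}}

```text
clock: 3.35
eef_pos: [473.9, -238.1, 266.9]
orientation: [[0.43, 0.903, 0.004], [0.903, -0.43, -0.005], [-0.003, 0.005, -1.0]]
force: [0.2, -0.1, 0.2]
finger_gap: 55.0
```

```bash
python3 plan.py 662 184 344 20
```

```text
clock 3.35 tcp [ 473.9 -238.1  266.9] yaw -25.5 F [ 0.2 -0.1  0.2] gap 55.0 q7 0.25
turn units [ 0.04  0.05 -7.58] shift now-frame [461.7 -11.2 -78.6] shift target-frame [332.3 321.1 -77.1] dist 468.5
```

Call:
{"method": "move_arm", "body": {"commands": [{"angular": [0,0,0],"xyz": [0,0,2],"gripper": 1},{"angular": [0,0,0],"xyz": [0,0,0],"gripper": 1},{"angular": [0,0,0],"xyz": [0,0,0],"gripper": 1}]}}

```text
clock: 3.65
eef_pos: [473.9, -238.1, 265.2]
orientation: [[0.43, 0.903, 0.004], [0.903, -0.43, -0.005], [-0.003, 0.006, -1.0]]
force: [0.2, 0.3, 0.4]
finger_gap: 42.7
```

Call:
{"method": "move_arm", "body": {"commands": [{"angular": [0,0,0],"xyz": [0,0,0],"gripper": 1},{"angular": [0,0,0],"xyz": [0,0,-10],"gripper": 1},{"angular": [0,0,0],"xyz": [0,0,-30],"gripper": 1},{"angular": [0,0,0],"xyz": [0,0,-45],"gripper": 1},{"angular": [0,0,0],"xyz": [0,0,-25],"gripper": 1}]}}

```text
clock: 4.15
eef_pos: [472.5, -237.1, 376.4]
orientation: [[0.431, 0.902, -0.006], [0.902, -0.431, -0.003], [-0.005, -0.004, -1.0]]
force: [0.8, -0.2, 0.1]
finger_gap: 42.8
```

```bash
python3 -c "
from h import *
grab('wrist','w2');grab('scene','s2')
a=cv2.imread('pics/w2.png')[180:400,180:460];b=cv2.imread('pics/s2.png')[150:370,140:420]
cv2.imwrite('pics/v2.png',np.hstack([a,b]))
"; python3 plan.py 662 184 364 20
```

```text
clock 4.25 tcp [ 473.1 -237.4  377.3] yaw -25.5 F [-0.2  0.  -0.2] gap 42.8 q7 0.14
turn units [-0.01  0.04 -7.59] shift now-frame [461.7 -11.   11.4] shift target-frame [331.4 321.7  13.3] dist 462.0
```

View pics/v2.png

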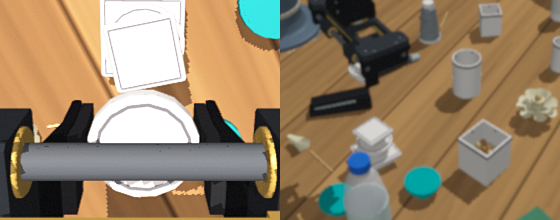

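```bash
python3 -c "
from h import *
crop('w2',255,260,395,395,5,'c6')
d=load('w2')
z=376.8-161.3
for p in [(473,-237.3)]:
  print(w2px(d,[*p,z]))
  t=np.linspace(0,2*np.pi,60); q=np.array([w2px(d,[p[0]+22*np.cos(a),p[1]+22*np.sin(a),z]) for a in t]); print(q.min(0),q.max(0))
"
```

```text
[325.70085926 325.75186665]
[268.43984561 271.88155858] [383.01846201 375.68561103]
```

View pics/c6.png

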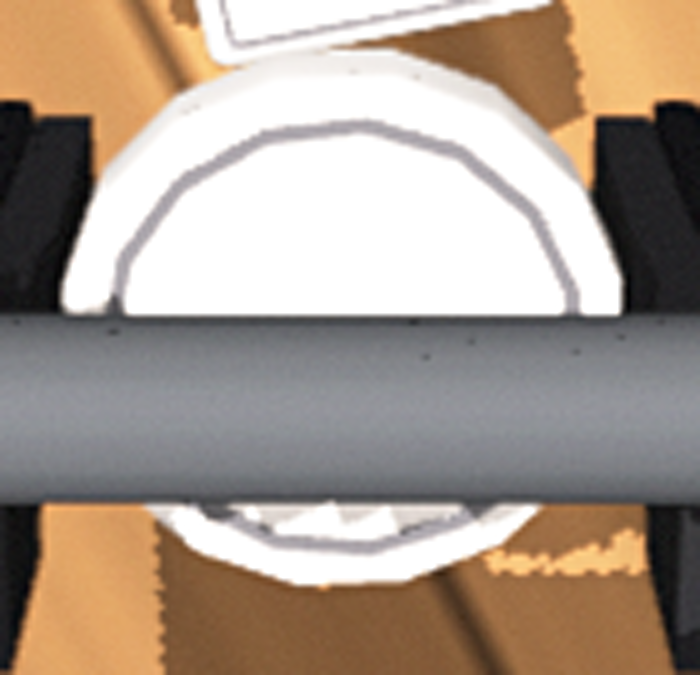

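Call:
{"method": "move_arm", "body": {"commands": [{"angular": [0,0,-0.71],"xyz": [38,14,0],"gripper": 1},{"angular": [0,0,-0.71],"xyz": [44,16,0],"gripper": 1},{"angular": [0,0,-0.71],"xyz": [44,16,0],"gripper": 1},{"angular": [0,0,-0.71],"xyz": [44,16,0],"gripper": 1},{"angular": [0,0,-0.71],"xyz": [44,16,0],"gripper": 1},{"angular": [0,0,-0.71],"xyz": [44,16,0],"gripper": 1},{"angular": [0,0,-0.71],"xyz": [44,16,0],"gripper": 1},{"angular": [0,0,-0.71],"xyz": [44,16,0],"gripper": 1},{"angular": [0,0,-0.71],"xyz": [44,16,0],"gripper": 1},{"angular": [0,0,-0.71],"xyz": [30,10,0],"gripper": 1}]}}

```text
clock: 5.25
eef_pos: [670.2, 160.5, 369.3]
orientation: [[-0.306, 0.952, -0.008], [0.952, 0.306, -0.008], [-0.005, -0.01, -1.0]]
force: [0.4, -0.6, -0.7]
finger_gap: 42.9
```

```bash
python3 plan.py 662.3 183.8 300 17; python3 -c "
from h import *
grab('wrist','w3');grab('top','top3')"
```

```text
clock 5.25 tcp [670.2 160.5 369.3] yaw 17.8 F [ 0.4 -0.6 -0.7] gap 42.9 q7 0.15
turn units [-0.1   0.05  0.13] shift now-frame [25.   0.3 69.1] shift target-frame [24.6 -0.7 69.3] dist 73.5
```

View pics/w3.png

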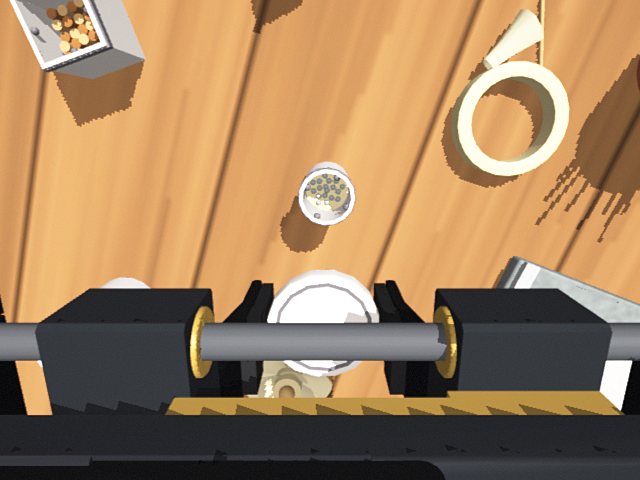

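View pics/top3.png

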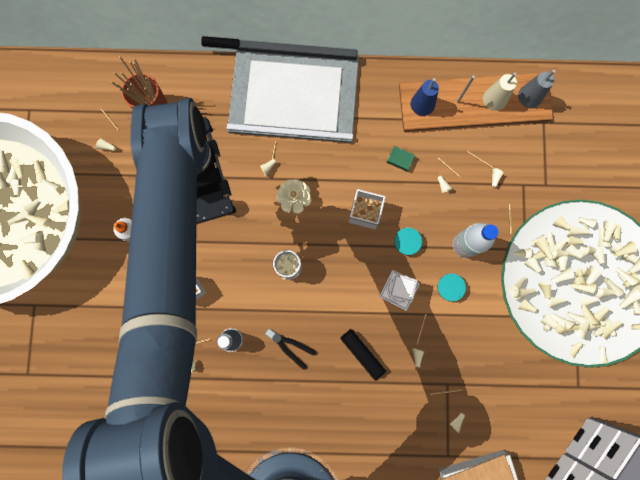

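```bash
python3 -c "
from h import *
crop('w3',285,150,370,240,7,'c7')
d=load('w3');print(px2w(d,327,196.5,70),w2px(d,[662.3,183.8,70]))
print(px2w(d,299,196.5,70)-px2w(d,355,196.5,70))
"
```

```text
[662.16190313 186.03653528  70.        ] [326.1975155 199.5931653]
[-37.02567572 -11.97633436   0.        ]
```

View pics/c7.png

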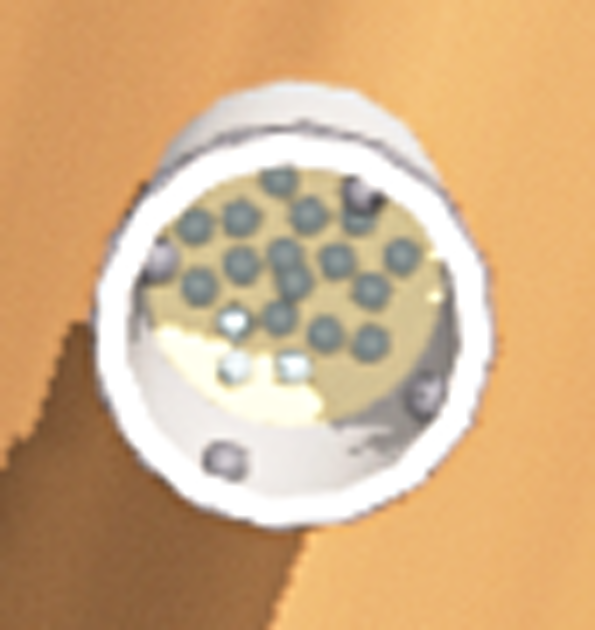

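Call:
{"method": "move_arm", "body": {"commands": [{"angular": [-0.05,0.03,0.05],"xyz": [16,0,25],"gripper": 1},{"angular": [-0.05,0.03,0.05],"xyz": [10,0,40],"gripper": 1},{"angular": [0,0,0],"xyz": [0,0,30],"gripper": 1},{"angular": [0,0,0],"xyz": [0,0,5],"gripper": 1}], "grip_force": 50}}

```text
clock: 5.75
eef_pos: [660.7, 185.5, 266.7]
orientation: [[-0.299, 0.954, 0.0], [0.954, 0.299, -0.0], [-0.0, 0.0, -1.0]]
force: [-0.7, -0.4, -0.7]
finger_gap: 42.7
```

```bash
python3 plan.py 662.2 185 247 17
```

```text
clock 5.75 tcp [660.7 185.5 266.7] yaw 17.4 F [-0.7 -0.4 -0.7] gap 42.7 q7 0.13
turn units [0.   0.   0.06] shift now-frame [-0.9  1.3 19.7] shift target-frame [-0.9  1.3 19.7] dist 19.7
```

Call:
{"method": "move_arm", "body": {"commands": [{"angular": [0,0,0],"xyz": [-1,1,6],"gripper": 1},{"angular": [0,0,0],"xyz": [0,0,7],"gripper": 1},{"angular": [0,0,0],"xyz": [0,0,5],"gripper": 1},{"angular": [0,0,0],"xyz": [0,0,3],"gripper": 1}]}}

```text
clock: 6.15
eef_pos: [663.4, 182.4, 248.7]
orientation: [[-0.296, 0.955, 0.003], [0.955, 0.296, 0.001], [-0.0, 0.003, -1.0]]
force: [-7.0, 2.0, 13.3]
finger_gap: 42.1
```

```bash
python3 plan.py 662.2 185 239 17
```

```text
clock 6.15 tcp [663.4 182.4 248.7] yaw 17.2 F [-7.   2.  13.3] gap 42.1 q7 0.14
turn units [0.03 0.   0.03] shift now-frame [ 2.9 -0.4  9.7] shift target-frame [ 2.9 -0.4  9.7] dist 10.2
```

Call:
{"method": "move_arm", "body": {"commands": [{"angular": [0,0,0],"xyz": [1,-2,0],"gripper": 1},{"angular": [0,0,0],"xyz": [0,0,0],"gripper": 1}]}}

```text
clock: 6.35
eef_pos: [661.8, 182.6, 250.8]
orientation: [[-0.296, 0.955, 0.006], [0.955, 0.296, 0.002], [0.0, 0.007, -1.0]]
force: [0.0, -0.0, 0.3]
finger_gap: 42.4
```

```bash
python3 plan.py 662.2 185 239 17;python3 -c "
from h import *
grab('scene','s4')
crop('s4',340,130,500,250,5,'c8')"
```

```text
clock 6.35 tcp [661.8 182.6 250.8] yaw 17.2 F [ 0.  -0.   0.3] gap 42.4 q7 0.14
turn units [ 0.07 -0.    0.03] shift now-frame [ 2.1  1.  11.8] shift target-frame [ 2.1  1.1 11.8] dist 12.0
```

View pics/c8.png

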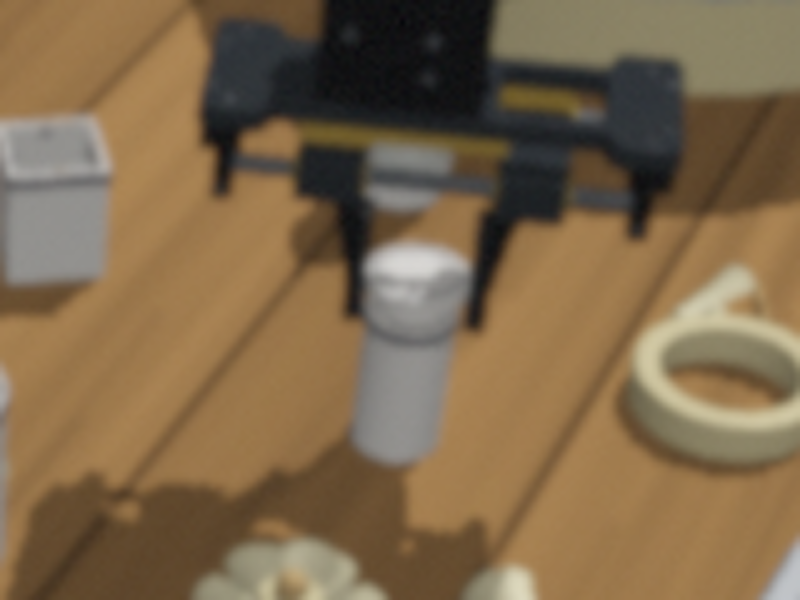

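The lid is seated in the mouth on the catches. I'll press it down.

Call:
{"method": "move_arm", "body": {"commands": [{"angular": [-0.05,0,0],"xyz": [0,0,4],"gripper": 1},{"angular": [0,0,0],"xyz": [0,0,4],"gripper": 1}], "grip_force": 60}}

```text
clock: 6.6
eef_pos: [661.6, 182.8, 245.6]
orientation: [[-0.295, 0.955, 0.01], [0.955, 0.295, 0.006], [0.002, 0.011, -1.0]]
force: [-5.3, 1.2, 8.5]
finger_gap: 41.9
```

Call:
{"method": "move_arm", "body": {"commands": [{"angular": [0,0,0],"xyz": [0,0,6],"gripper": 1},{"angular": [0,0,0],"xyz": [0,0,4],"gripper": 1}]}}

```text
clock: 6.8
eef_pos: [661.7, 182.8, 238.8]
orientation: [[-0.296, 0.955, 0.009], [0.955, 0.295, 0.007], [0.004, 0.011, -1.0]]
force: [-11.0, -1.4, 27.0]
finger_gap: 42.0
```

Call:
{"method": "move_arm", "body": {"commands": [{"angular": [0,0,0],"xyz": [0,0,0],"gripper": 1},{"angular": [0,0,0],"xyz": [0,0,0],"gripper": 0.3},{"angular": [0,0,0],"xyz": [0,0,0],"gripper": 0.3},{"angular": [0,0,0],"xyz": [0,0,0],"gripper": 0.2},{"angular": [0,0,0],"xyz": [0,0,-10],"gripper": 0},{"angular": [0,0,0],"xyz": [0,0,-35],"gripper": 0},{"angular": [0,0,0],"xyz": [-10,0,-45],"gripper": 0},{"angular": [0,0,0],"xyz": [-25,0,-45],"gripper": 0}]}}

```text
clock: 7.6
eef_pos: [668.7, 152.2, 369.4]
orientation: [[-0.302, 0.953, -0.005], [0.953, 0.302, 0.004], [0.005, -0.004, -1.0]]
force: [0.3, -1.3, 0.6]
finger_gap: 84.4
```

```bash
python3 plan.py 472 -238 360 -13;python3 -c "
from h import *
grab('scene','s5');grab('wrist','w5')
a=cv2.resize(cv2.imread('pics/s5.png')[160:240,370:470],None,fx=4,fy=4);b=cv2.imread('pics/w5.png')[100:420,150:500]
cv2.imwrite('pics/v5.png',np.hstack([a,b]))"
```

```text
clock 7.6 tcp [668.7 152.2 369.4] yaw 17.6 F [ 0.3 -1.3  0.6] gap 84.4 q7 0.16
turn units [-0.05 -0.04  5.09] shift now-frame [-312.7 -305.2    9. ] shift target-frame [-424.5 -103.9    9.4] dist 437.1
```

View pics/v5.png

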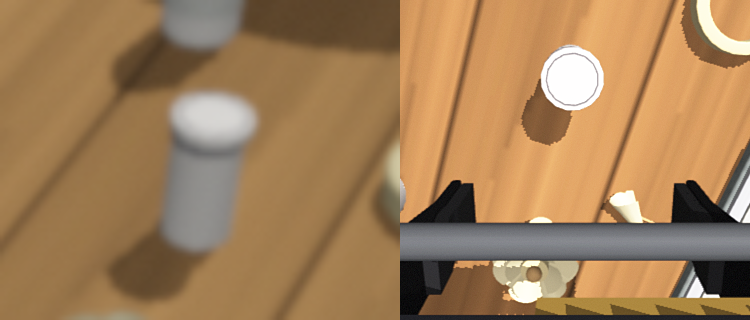

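Call:
{"method": "move_arm", "body": {"commands": [{"angular": [0,0,0.5],"xyz": [-37,-21,0],"gripper": 0},{"angular": [0,0,0.5],"xyz": [-37,-21,0],"gripper": 0},{"angular": [0,0,0.5],"xyz": [-37,-21,0],"gripper": 0},{"angular": [0,0,0.5],"xyz": [-37,-21,0],"gripper": 0},{"angular": [0,0,0.5],"xyz": [-37,-21,0],"gripper": 0},{"angular": [0,0,0.5],"xyz": [-37,-21,0],"gripper": 0},{"angular": [0,0,0.5],"xyz": [-37,-21,0],"gripper": 0},{"angular": [0,0,0.5],"xyz": [-37,-21,0],"gripper": 0},{"angular": [0,0,0.5],"xyz": [-37,-21,0],"gripper": 0},{"angular": [0,0,0.5],"xyz": [-35,-20,0],"gripper": 0}]}}

```text
clock: 8.7
eef_pos: [483.2, -238.3, 375.9]
orientation: [[0.237, 0.971, 0.029], [0.971, -0.238, 0.006], [0.012, 0.027, -1.0]]
force: [1.0, -1.2, 0.3]
finger_gap: 86.9
```

```bash
python3 -c "
from h import *
d=grab('wrist','w6');d2=grab('top','top6')
p=w2px(d,[472,-238,50]);x,y=int(p[0]),int(p[1]);print(x,y)
x0,y0=max(0,x-60),max(0,y-60);print(x0,y0)
crop('w6',x0,y0,x0+120,y0+120,5,'c9')
crop('top6',375,265,430,315,10,'c10')
";  python3 plan.py 472 -238 360 -13;
```

```text
297 235
237 175
clock 8.8 tcp [ 480.  -242.1  376.2] yaw -14.2 F [-0.7  1.  -0.3] gap 87.4 q7 0.34
turn units [ 0.24 -0.1  -0.2 ] shift now-frame [ 1.8 -9.2 16. ] shift target-frame [ 2.2 -8.7 16.2] dist 18.5
```

View pics/c9.png

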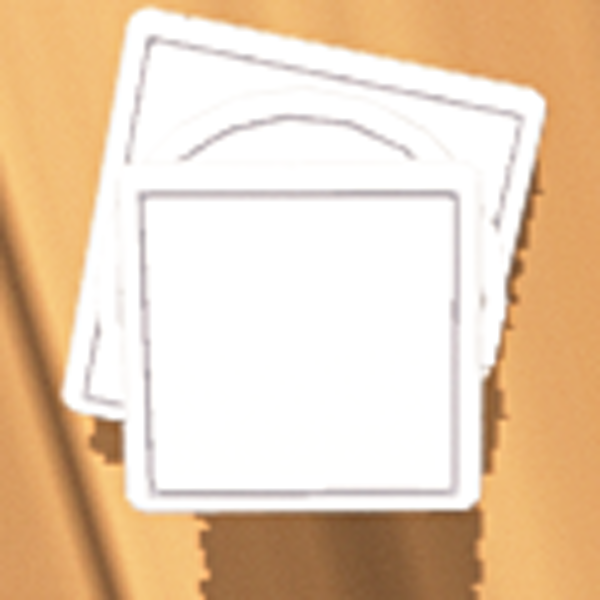

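View pics/c10.png

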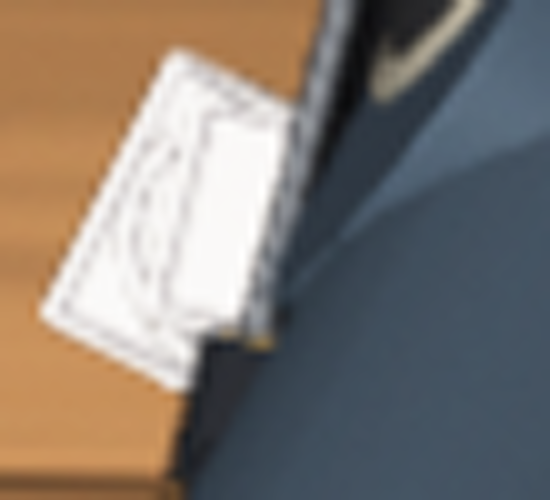

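```bash
python3 -c "
from h import *
d=load('w6')
f=lambda x,y,z: px2w(d,237+x/5-.4,175+y/5-.4,z)[:2]
P=np.array([f(*p,78) for p in [(140,193),(458,193),(458,492),(153,492)]])
e=np.roll(P,-1,0)-P;print('ss',P.mean(0),np.linalg.norm(e,axis=1),np.degrees(np.arctan2(e[:,1],e[:,0]))%90)
P=np.array([f(*p,26) for p in [(152,37),(522,115),(85,398)]])
print('bs',(P[1]+P[2])/2,np.linalg.norm(P[0]-P[1]),np.linalg.norm(P[0]-P[2]))
e=P[1]-P[0];print(np.degrees(np.arctan2(e[1],e[0])))
t=np.linspace(0,2*np.pi,60)
"; python3 plan.py 472 -238 242 -14;
```

```text
ss [ 472.85352403 -237.05452736] [44.41296457 44.24834105 44.29129122 44.06297562] [75.99431086 76.46612981 75.75298631 76.62684678]
bs [ 470.92165342 -235.51643392] 61.685420211290385 62.485232099132354
-25.85828029714637
clock 8.8 tcp [ 480.  -242.1  376.2] yaw -14.2 F [-0.7  1.  -0.3] gap 87.4 q7 0.34
turn units [ 0.24 -0.1  -0.04] shift now-frame [  0.6 -12.2 133.9] shift target-frame [  2.   -8.8 134.2] dist 134.5
```

Call:
{"method": "move_arm", "body": {"commands": [{"angular": [0.1,-0.05,0],"xyz": [1,-5,25],"gripper": 0},{"angular": [0.1,-0.05,0],"xyz": [0,-3,40],"gripper": 0},{"angular": [0,0,0],"xyz": [0,0,35],"gripper": 0},{"angular": [0,0,0],"xyz": [0,0,15],"gripper": 0},{"angular": [0,0,0],"xyz": [0,0,0],"gripper": 0},{"angular": [0,0,0],"xyz": [0,0,0],"gripper": 0}]}}

```text
clock: 9.4
eef_pos: [476.4, -239.4, 260.9]
orientation: [[0.247, 0.969, 0.014], [0.969, -0.247, -0.003], [0.001, 0.014, -1.0]]
force: [-0.3, -1.2, -0.1]
finger_gap: 87.0
```

```bash
python3 plan.py 473 -238 239 -13.8
```

```text
clock 9.4 tcp [ 476.4 -239.4  260.9] yaw -14.3 F [-0.3 -1.2 -0.1] gap 87.0 q7 0.43
turn units [ 0.13 -0.01 -0.08] shift now-frame [ 0.5 -3.9 21.8] shift target-frame [ 0.6 -3.6 21.9] dist 22.2
```

Call:
{"method": "move_arm", "body": {"commands": [{"angular": [0.13,0,-0.08],"xyz": [1,-4,6],"gripper": 0.05},{"angular": [0,0,0],"xyz": [0,0,15],"gripper": 0.1},{"angular": [0,0,0],"xyz": [0,0,1],"gripper": 0.2},{"angular": [0,0,0],"xyz": [0,0,0],"gripper": 0.3}], "grip_force": 25}}

```text
clock: 9.8
eef_pos: [474.4, -237.2, 241.9]
orientation: [[0.236, 0.972, 0.006], [0.972, -0.236, -0.001], [0.001, 0.006, -1.0]]
force: [-0.4, -0.6, 0.0]
finger_gap: 69.2
```

```bash
python3 plan.py 473 -238 239 -13.8
```

```text
clock 9.8 tcp [ 474.4 -237.2  241.9] yaw -13.6 F [-0.4 -0.6  0. ] gap 69.2 q7 0.46
turn units [ 0.06 -0.01  0.03] shift now-frame [-1.1 -1.2  2.9] shift target-frame [-1.1 -1.1  2.9] dist 3.3
```

Call:
{"method": "move_arm", "body": {"commands": [{"angular": [0.06,0,0],"xyz": [-1,-1,2],"gripper": 1},{"angular": [0,0,0],"xyz": [0,0,0],"gripper": 1},{"angular": [0,0,0],"xyz": [0,0,0],"gripper": 1},{"angular": [0,0,0],"xyz": [0,0,0],"gripper": 1}]}}

```text
clock: 10.2
eef_pos: [473.6, -238.4, 241.9]
orientation: [[0.235, 0.972, 0.003], [0.972, -0.235, -0.0], [0.0, 0.003, -1.0]]
force: [0.1, 0.0, -1.0]
finger_gap: 51.7
```

Call:
{"method": "move_arm", "body": {"commands": [{"angular": [0,0,0],"xyz": [0,0,0],"gripper": 1},{"angular": [0,0,0],"xyz": [0,0,-8],"gripper": 1},{"angular": [0,0,0],"xyz": [0,0,-25],"gripper": 1},{"angular": [0,0,0],"xyz": [0,0,-40],"gripper": 1},{"angular": [0,0,0],"xyz": [0,0,-40],"gripper": 1},{"angular": [0,0,0],"xyz": [0,0,-15],"gripper": 1}], "grip_force": 40}}

```text
clock: 10.8
eef_pos: [472.4, -238.3, 373.6]
orientation: [[0.237, 0.972, -0.004], [0.972, -0.237, 0.001], [0.0, -0.004, -1.0]]
force: [0.9, 0.1, -0.2]
finger_gap: 51.5
```

```bash
python3 -c "
from h import *
grab('wrist','w7')
crop('w7',225,180,425,400,3,'c11')
"; python3 plan.py 461 239 360 36.6
```

```text
clock 10.85 tcp [ 472.8 -238.5  374.9] yaw -13.7 F [ 0.6 -0.4  1.8] gap 51.2 q7 0.33
turn units [-0.01 -0.01 -8.38] shift now-frame [ 461.2 -124.4   15.3] shift target-frame [390.4 275.3  14.9] dist 477.9
```

View pics/c11.png

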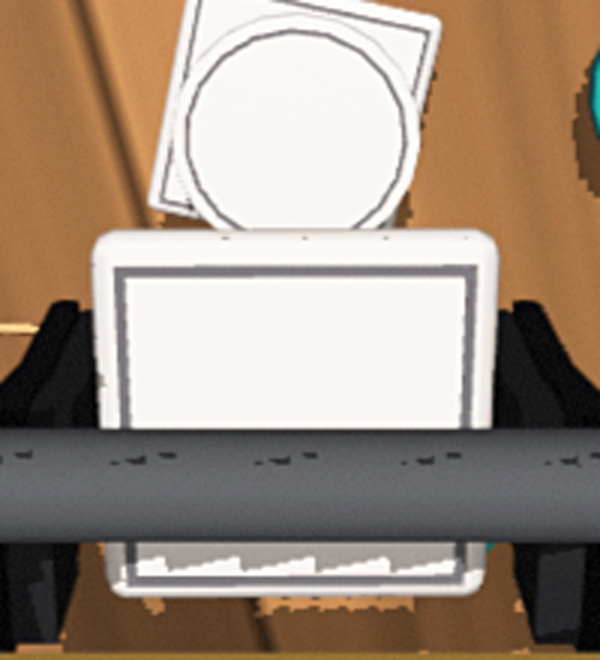

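```bash
python3 -c "
from h import *
d=load('w7')
R=telemetry.get_state()['orientation']
c=np.array([472.6,-238.4,374.2-163.9])
for x in (-22.15,0,22.15): print([w2px(d,c+R[:,0]*x+R[:,1]*y).round(1).tolist() for y in (-22.15,22.15)])
"
```

```text
[[269.9, 374.9], [379.2, 375.1]]
[[268.0, 325.2], [381.3, 325.4]]
[[265.9, 271.8], [383.6, 271.9]]
```

Call:
{"method": "move_arm", "body": {"commands": [{"angular": [0,0,-0.7],"xyz": [30,6,0],"gripper": 1},{"angular": [0,0,-0.7],"xyz": [39,8,0],"gripper": 1},{"angular": [0,0,-0.7],"xyz": [39,8,0],"gripper": 1},{"angular": [0,0,-0.7],"xyz": [39,8,0],"gripper": 1},{"angular": [0,0,-0.7],"xyz": [39,8,0],"gripper": 1},{"angular": [0,0,-0.7],"xyz": [39,8,0],"gripper": 1},{"angular": [0,0,-0.7],"xyz": [39,8,0],"gripper": 1},{"angular": [0,0,-0.7],"xyz": [39,8,0],"gripper": 1},{"angular": [0,0,-0.7],"xyz": [39,8,0],"gripper": 1},{"angular": [0,0,-0.7],"xyz": [39,8,0],"gripper": 1}]}}

```text
clock: 11.85
eef_pos: [509.5, 146.3, 375.1]
orientation: [[-0.485, 0.874, 0.003], [0.874, 0.485, -0.005], [-0.006, 0.0, -1.0]]
force: [0.7, -1.1, -1.2]
finger_gap: 51.2
```

```bash
python3 plan.py 476 219 360 36.6
```

```text
clock 11.85 tcp [509.5 146.3 375.1] yaw 29.0 F [ 0.7 -1.1 -1.2] gap 51.2 q7 0.22
turn units [-0.    0.05 -1.26] shift now-frame [79.9  6.  14.7] shift target-frame [78.4 16.5 15.1] dist 81.5
```

Call:
{"method": "move_arm", "body": {"commands": [{"angular": [0,0,-0.6],"xyz": [40,5,5],"gripper": 1},{"angular": [0,0,-0.5],"xyz": [30,5,5],"gripper": 1},{"angular": [0,0,0],"xyz": [5,2,0],"gripper": 1},{"angular": [0,0,0],"xyz": [0,0,0],"gripper": 1}]}}

```text
clock: 12.25
eef_pos: [477.1, 225.4, 363.2]
orientation: [[-0.596, 0.803, 0.001], [0.803, 0.596, -0.004], [-0.003, -0.002, -1.0]]
force: [0.6, -1.4, -0.9]
finger_gap: 51.3
```

```bash
python3 -c "
from h import *
d=grab('wrist','w8')
p=w2px(d,[461,239,60]);print(p);x,y=int(p[0])-45,int(p[1])-45;print(x,y)
crop('w8',x,y,x+90,y+90,7,'c12')
"; python3 plan.py 461 239 270 36.6
```

```text
[315.92015775 205.08922239]
270 160
clock 12.3 tcp [477.2 225.  363.2] yaw 36.5 F [-0.2  0.1 -1.4] gap 51.5 q7 0.17
turn units [-0.02  0.03 -0.02] shift now-frame [21.2 -4.5 93.1] shift target-frame [20.9 -4.6 93.2] dist 95.6
```

View pics/c12.png

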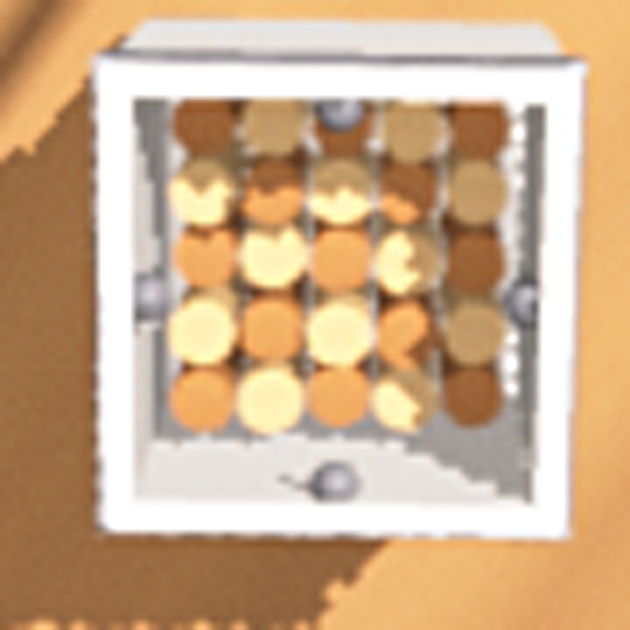

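```bash
python3 -c "
from h import *
d=load('w8')
f=lambda x,y,z: px2w(d,270+x/7-.4,160+y/7-.4,z)[:2]
P=np.array([f(*p,60) for p in [(95,58),(585,65),(568,537),(100,530)]])
e=np.roll(P,-1,0)-P;print(P.mean(0),np.linalg.norm(e,axis=1),np.degrees(np.arctan2(e[:,1],e[:,0]))%90)
"; python3 plan.py 460.5 240 255 36
```

```text
[461.09056934 241.0536903 ] [48.43283159 48.29763009 48.408436   48.24204387] [35.78600837 35.64748007 35.72027949 35.67633233]
clock 12.3 tcp [477.2 225.  363.2] yaw 36.5 F [-0.2  0.1 -1.4] gap 51.5 q7 0.17
turn units [-0.02  0.03  0.08] shift now-frame [ 22.3  -4.3 108.1] shift target-frame [ 21.9  -4.7 108.2] dist 110.5
```

Call:
{"method": "move_arm", "body": {"commands": [{"angular": [0,0,0.05],"xyz": [12,-2,20],"gripper": 1},{"angular": [0,0,0],"xyz": [10,-2,35],"gripper": 1},{"angular": [0,0,0],"xyz": [0,0,30],"gripper": 1},{"angular": [0,0,0],"xyz": [0,0,12],"gripper": 1},{"angular": [0,0,0],"xyz": [0,0,0],"gripper": 1},{"angular": [0,0,0],"xyz": [0,0,0],"gripper": 1}]}}

```text
clock: 12.9
eef_pos: [466.6, 231.9, 266.3]
orientation: [[-0.576, 0.818, 0.008], [0.818, 0.576, -0.005], [-0.009, 0.004, -1.0]]
force: [1.1, 0.1, -0.4]
finger_gap: 51.6
```

```bash
python3 plan.py 461 240.2 240 36
```

```text
clock 12.9 tcp [466.6 231.9 266.3] yaw 35.1 F [ 1.1  0.1 -0.4] gap 51.6 q7 0.15
turn units [ 0.04  0.08 -0.14] shift now-frame [10.3  0.1 26.2] shift target-frame [10.1  0.3 26.3] dist 28.2
```

Call:
{"method": "move_arm", "body": {"commands": [{"angular": [0.04,0.06,-0.14],"xyz": [8,0,2],"gripper": 1},{"angular": [0,0,0],"xyz": [2,0,5],"gripper": 1},{"angular": [0,0,0],"xyz": [0,0,0],"gripper": 1},{"angular": [0,0,0],"xyz": [0,0,0],"gripper": 1}]}}

```text
clock: 13.3
eef_pos: [462.2, 240.7, 262.4]
orientation: [[-0.587, 0.809, 0.007], [0.809, 0.587, 0.002], [-0.002, 0.007, -1.0]]
force: [0.2, 0.5, -0.3]
finger_gap: 51.8
```

```bash
python3 plan.py 461 240.2 240 36
```

```text
clock 13.3 tcp [462.2 240.7 262.4] yaw 36.0 F [ 0.2  0.5 -0.3] gap 51.8 q7 0.15
turn units [ 0.07  0.02 -0.01] shift now-frame [ 0.4 -1.4 22.4] shift target-frame [ 0.3 -1.3 22.4] dist 22.4
```

Call:
{"method": "move_arm", "body": {"commands": [{"angular": [0.07,0.02,0],"xyz": [0,-1,6],"gripper": 1},{"angular": [0,0,0],"xyz": [0,0,7],"gripper": 1},{"angular": [0,0,0],"xyz": [0,0,6],"gripper": 1},{"angular": [0,0,0],"xyz": [0,0,2],"gripper": 1}], "grip_force": 60}}

```text
clock: 13.7
eef_pos: [461.5, 240.2, 240.3]
orientation: [[-0.587, 0.809, 0.0], [0.809, 0.587, 0.0], [-0.0, 0.0, -1.0]]
force: [0.2, -1.1, 1.2]
finger_gap: 50.9
```

```bash
python3 plan.py 461 240.2 232 36
```

```text
clock 13.7 tcp [461.5 240.2 240.3] yaw 36.0 F [ 0.2 -1.1  1.2] gap 50.9 q7 0.15
turn units [ 0.  0. -0.] shift now-frame [ 0.3 -0.4  8.3] shift target-frame [ 0.3 -0.4  8.3] dist 8.3
```

Right at the catches. Pressing now.

Call:
{"method": "move_arm", "body": {"commands": [{"angular": [0,0,0],"xyz": [0,0,4],"gripper": 1},{"angular": [0,0,0],"xyz": [0,0,5],"gripper": 1}]}}

```text
clock: 13.9
eef_pos: [461.8, 240.3, 231.1]
orientation: [[-0.587, 0.809, 0.001], [0.809, 0.587, 0.0], [0.0, 0.001, -1.0]]
force: [-8.5, -5.2, 45.2]
finger_gap: 51.1
```

Call:
{"method": "move_arm", "body": {"commands": [{"angular": [0,0,0],"xyz": [0,0,6],"gripper": 1}]}}

```text
clock: 14.0
eef_pos: [462.5, 240.3, 229.8]
orientation: [[-0.587, 0.81, -0.002], [0.81, 0.587, 0.001], [0.002, -0.001, -1.0]]
force: [-9.3, -3.0, 35.7]
finger_gap: 51.3
```

Call:
{"method": "move_arm", "body": {"commands": [{"angular": [0,0,0],"xyz": [0,0,5],"gripper": 1}]}}

```text
clock: 14.1
eef_pos: [462.8, 240.3, 229.4]
orientation: [[-0.587, 0.81, -0.004], [0.81, 0.587, 0.001], [0.003, -0.002, -1.0]]
force: [-13.2, -6.7, 48.1]
finger_gap: 51.2
```

Call:
{"method": "move_arm", "body": {"commands": [{"angular": [0,0,0],"xyz": [0,0,-1],"gripper": 1},{"angular": [0,0,0],"xyz": [0,0,0],"gripper": 0.2},{"angular": [0,0,0],"xyz": [0,0,0],"gripper": 0.2},{"angular": [0,0,0],"xyz": [0,0,0],"gripper": 0.2},{"angular": [0,0,0],"xyz": [0,0,-10],"gripper": 0},{"angular": [0,0,0],"xyz": [0,0,-35],"gripper": 0},{"angular": [0,0,0],"xyz": [-10,0,-45],"gripper": 0},{"angular": [0,0,0],"xyz": [-25,0,-45],"gripper": 0}]}}

```text
clock: 14.9
eef_pos: [481.0, 213.9, 363.0]
orientation: [[-0.592, 0.806, -0.018], [0.806, 0.592, -0.006], [0.005, -0.018, -1.0]]
force: [1.4, 0.7, 0.0]
finger_gap: 85.9
```

```bash
python3 plan.py 485 -220 360 -26;python3 -c "
from h import *
grab('scene','s9');grab('wrist','w9')
a=cv2.resize(cv2.imread('pics/s9.png')[130:210,300:400],None,fx=4,fy=4);b=cv2.imread('pics/w9.png')[100:420,150:500]
cv2.imwrite('pics/v9.png',np.hstack([a,b]))"
```

```text
clock 14.9 tcp [481.  213.9 363. ] yaw 36.3 F [1.4 0.7 0. ] gap 85.9 q7 0.19
turn units [-0.18  0.05 10.38] shift now-frame [-352.1 -253.6    5.6] shift target-frame [-388.2  193.8    3. ] dist 433.9
```

View pics/v9.png

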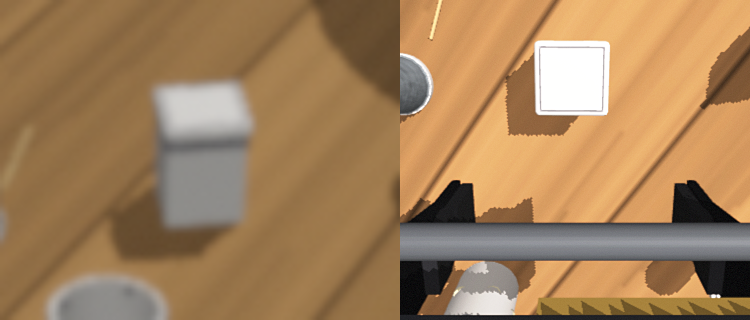

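Call:
{"method": "move_arm", "body": {"commands": [{"angular": [0,0,0.86],"xyz": [-38,-3,0],"gripper": 0},{"angular": [0,0,0.86],"xyz": [-38,-3,0],"gripper": 0},{"angular": [0,0,0.86],"xyz": [-38,-3,0],"gripper": 0},{"angular": [0,0,0.86],"xyz": [-38,-3,0],"gripper": 0},{"angular": [0,0,0.86],"xyz": [-38,-3,0],"gripper": 0},{"angular": [0,0,0.86],"xyz": [-38,-3,0],"gripper": 0},{"angular": [0,0,0.86],"xyz": [-38,-3,0],"gripper": 0},{"angular": [0,0,0.86],"xyz": [-38,-3,0],"gripper": 0},{"angular": [0,0,0.86],"xyz": [-38,-3,0],"gripper": 0},{"angular": [0,0,0.86],"xyz": [-38,-3,0],"gripper": 0}]}}

```text
clock: 16.0
eef_pos: [536.7, -159.0, 367.6]
orientation: [[0.293, 0.956, 0.002], [0.956, -0.293, 0.004], [0.004, 0.001, -1.0]]
force: [-0.2, -0.5, -0.2]
finger_gap: 86.8
```

```bash
python3 plan.py 485 -220 350 -26
```

```text
clock 16.0 tcp [ 536.7 -159.   367.6] yaw -17.1 F [-0.2 -0.5 -0.2] gap 86.8 q7 0.11
turn units [ 0.01 -0.04  1.49] shift now-frame [-73.5 -31.5  17.3] shift target-frame [-77.4 -19.7  17.6] dist 81.8
```

Call:
{"method": "move_arm", "body": {"commands": [{"angular": [0,0,0.8],"xyz": [-40,-16,5],"gripper": 0},{"angular": [0,0,0.6],"xyz": [-30,-10,5],"gripper": 0},{"angular": [0,0,0],"xyz": [0,0,0],"gripper": 0},{"angular": [0,0,0],"xyz": [0,0,0],"gripper": 0}]}}

```text
clock: 16.4
eef_pos: [484.8, -224.2, 356.6]
orientation: [[0.446, 0.895, 0.001], [0.895, -0.446, 0.0], [0.001, 0.001, -1.0]]
force: [0.8, 0.1, 0.2]
finger_gap: 87.0
```

```bash
python3 -c "
from h import *
d=grab('wrist','w10')
p=w2px(d,[472,-238,40]);print(p);x,y=int(p[0])-60,int(p[1])-70;print(x,y)
crop('w10',x,y,x+120,y+120,5,'c13')
"; python3 plan.py 472 -237 214 -26
```

```text
[315.63379801 253.85657406]
255 183
clock 16.45 tcp [ 484.8 -224.2  356.6] yaw -26.5 F [ 0.1 -0.2 -0.3] gap 87.1 q7 0.11
turn units [ 0.01 -0.01 -0.08] shift now-frame [-17.2  -5.9 142.6] shift target-frame [-17.1  -5.9 142.6] dist 143.8
```

View pics/c13.png

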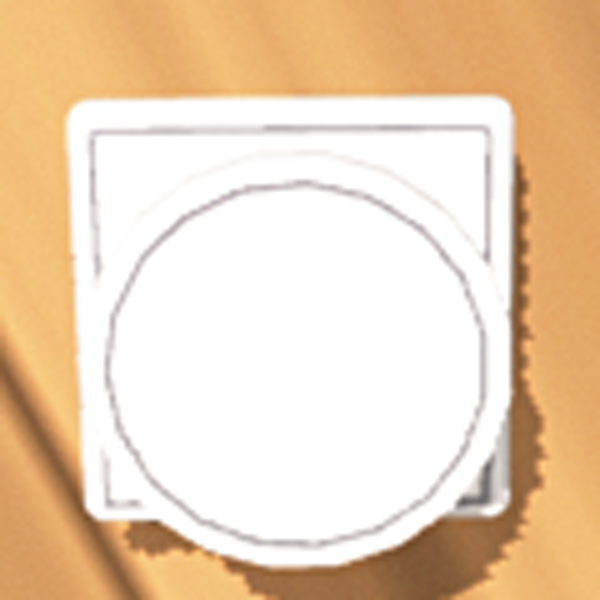

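```bash
python3 -c "
from h import *
d=load('w10')
f=lambda x,y,z: px2w(d,255+x/5-.4,183+y/5-.4,z)[:2]
print('br',f(296,364,52),np.linalg.norm(f(107,364,52)-f(485,364,52)))
P=np.array([f(*p,26) for p in [(90,131),(488,127),(490,500),(108,503)]])
e=np.roll(P,-1,0)-P;print(P.mean(0),np.linalg.norm(e,axis=1),np.degrees(np.arctan2(e[:,1],e[:,0]))%90)
";python3 plan.py 473 -237 213 -26.5
```

```text
br [ 472.10794685 -235.24046706] 55.74074977907641
[ 470.98751964 -235.54247796] [62.04590713 62.05710904 62.65448797 61.92796155] [64.08963189 64.90760252 63.97674468 64.3463346 ]
clock 16.45 tcp [ 484.8 -224.2  356.6] yaw -26.5 F [ 0.1 -0.2 -0.3] gap 87.1 q7 0.11
turn units [ 0.01 -0.01  0.  ] shift now-frame [-16.8  -5.  143.6] shift target-frame [-16.7  -4.8 143.6] dist 144.7
```

Call:
{"method": "move_arm", "body": {"commands": [{"angular": [0,0,0],"xyz": [-9,-3,20],"gripper": 0},{"angular": [0,0,0],"xyz": [-7,-2,40],"gripper": 0},{"angular": [0,0,0],"xyz": [0,0,40],"gripper": 0},{"angular": [0,0,0],"xyz": [0,0,20],"gripper": 0},{"angular": [0,0,0],"xyz": [0,0,0],"gripper": 0},{"angular": [0,0,0],"xyz": [0,0,0],"gripper": 0}]}}

```text
clock: 17.05
eef_pos: [481.5, -229.2, 234.2]
orientation: [[0.429, 0.903, 0.009], [0.903, -0.429, 0.002], [0.006, 0.008, -1.0]]
force: [-0.3, -1.1, 0.2]
finger_gap: 87.4
```

```bash
python3 plan.py 472 -236 213 -26.5
```

```text
clock 17.05 tcp [ 481.5 -229.2  234.2] yaw -25.4 F [-0.3 -1.1  0.2] gap 87.4 q7 0.26
turn units [ 0.07 -0.05  0.18] shift now-frame [-10.3  -5.8  21.1] shift target-frame [-10.3  -5.5  21.2] dist 24.2
```

Call:
{"method": "move_arm", "body": {"commands": [{"angular": [0.07,-0.05,0],"xyz": [-10,-6,2],"gripper": 0},{"angular": [0,0,0],"xyz": [-1,0,8],"gripper": 0},{"angular": [0,0,0],"xyz": [0,0,8],"gripper": 0},{"angular": [0,0,0],"xyz": [0,0,0],"gripper": 0.1},{"angular": [0,0,0],"xyz": [0,0,0],"gripper": 0.15}], "grip_force": 25}}

```text
clock: 17.55
eef_pos: [472.7, -236.9, 218.5]
orientation: [[0.427, 0.904, 0.007], [0.904, -0.427, -0.002], [0.002, 0.007, -1.0]]
force: [-0.1, -0.4, 0.5]
finger_gap: 78.3
```

```bash
python3 plan.py 472 -236 213 -26.5
```

```text
clock 17.55 tcp [ 472.7 -236.9  218.5] yaw -25.3 F [-0.1 -0.4  0.5] gap 78.3 q7 0.3
turn units [ 0.07 -0.02  0.21] shift now-frame [ 0.5 -1.1  5.5] shift target-frame [ 0.5 -1.1  5.5] dist 5.7
```

Call:
{"method": "move_arm", "body": {"commands": [{"angular": [0.07,0,0],"xyz": [0.5,-1,5],"gripper": 0.2},{"angular": [0,0,0],"xyz": [0,0,1],"gripper": 1},{"angular": [0,0,0],"xyz": [0,0,0],"gripper": 1},{"angular": [0,0,0],"xyz": [0,0,0],"gripper": 1},{"angular": [0,0,0],"xyz": [0,0,0],"gripper": 1}]}}

```text
clock: 18.05
eef_pos: [472.3, -236.1, 212.5]
orientation: [[0.427, 0.904, 0.001], [0.904, -0.427, 0.001], [0.002, 0.0, -1.0]]
force: [0.3, -0.3, 0.4]
finger_gap: 63.0
```

Call:
{"method": "move_arm", "body": {"commands": [{"angular": [0,0,0],"xyz": [0,0,0],"gripper": 1},{"angular": [0,0,0],"xyz": [0,0,-8],"gripper": 1},{"angular": [0,0,0],"xyz": [0,0,-25],"gripper": 1},{"angular": [0,0,0],"xyz": [0,0,-40],"gripper": 1},{"angular": [0,0,0],"xyz": [0,0,-45],"gripper": 1},{"angular": [0,0,0],"xyz": [0,0,-35],"gripper": 1}], "grip_force": 40}}

```text
clock: 18.65
eef_pos: [470.8, -235.3, 367.1]
orientation: [[0.428, 0.904, -0.011], [0.904, -0.428, 0.005], [-0.001, -0.012, -1.0]]
force: [0.5, -0.4, -0.8]
finger_gap: 62.5
```

```bash
python3 -c "
from h import *
grab('wrist','w11')
crop('w11',215,180,435,400,3,'c14')
d=load('w11')
s=telemetry.get_state();R=s['orientation'];p=s['eef_pos']
c=p+R[:,2]*161
t=np.linspace(0,2*np.pi,60); q=np.array([w2px(d,c+R[:,0]*27.9*np.cos(a)+R[:,1]*27.9*np.sin(a)) for a in t]); print((q.min(0)-[215,180])*3,(q.max(0)-[215,180])*3)
"; python3 plan.py 520 16.5 360 2
```

```text
[125.50406592 253.64577854] [574.84406145 658.90088486]
clock 18.7 tcp [ 472.2 -236.7  372.4] yaw -25.3 F [ 1.4 -1.4  2.9] gap 62.7 q7 0.14
turn units [-0.02 -0.02 -4.56] shift now-frame [249.3 -65.1  12.9] shift target-frame [251.4  56.7  12.4] dist 258.0
```

View pics/c14.png

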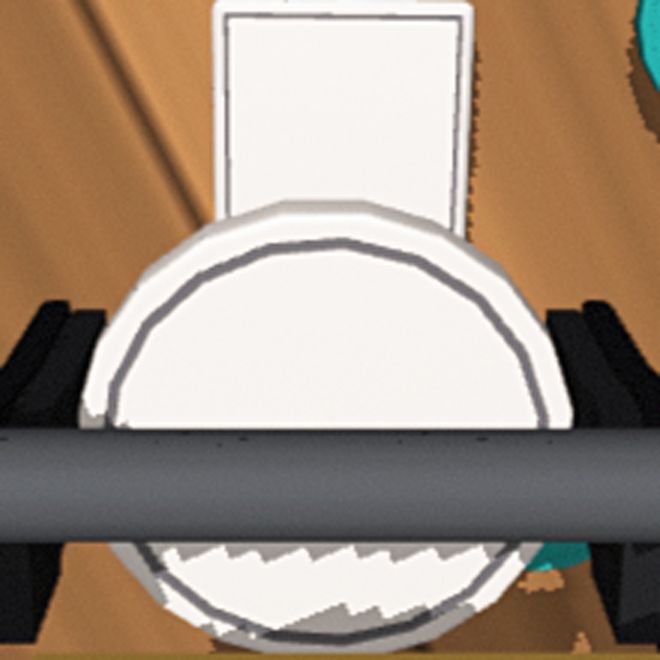

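```bash
cat > inhand.py <<'E'
import sys
from h import *
# args: r, off, name, x0,y0,s
def circ(name,r,off,x0,y0,s):
    s0=telemetry.get_state();d=grab('wrist',name);s1=telemetry.get_state()
    print(s0['eef_pos'].round(1),s1['eef_pos'].round(1))
    for S in (s0,s1):
        R=S['orientation'];c=S['eef_pos']+R[:,2]*off
        t=np.linspace(0,2*np.pi,60); q=np.array([w2px(d,c+R[:,0]*r*np.cos(a)+R[:,1]*r*np.sin(a)) for a in t])
        print((q.min(0)-[x0,y0])*s,(q.max(0)-[x0,y0])*s)
    crop(name,x0,y0,x0+220,y0+220,s,name+'c')
circ(sys.argv[1],*map(float,sys.argv[2:4]),215,180,3)
E
python3 inhand.py w12 27.9 161
```

```text
[ 472.2 -236.7  372.4] [ 472.1 -236.4  369.9]
[105.90005019 236.78500838] [540.68312649 631.46206712]
[106.90953186 228.60675315] [535.13292958 618.36912053]
```

View pics/w12c.png

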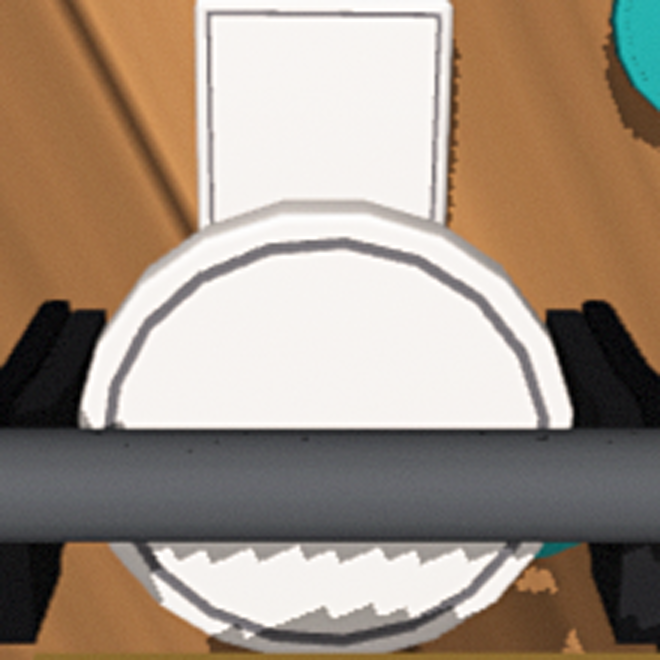

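Call:
{"method": "move_arm", "body": {"commands": [{"angular": [0,0,-0.57],"xyz": [25,0,0],"gripper": 1},{"angular": [0,0,-0.57],"xyz": [31,0,0],"gripper": 1},{"angular": [0,0,-0.57],"xyz": [31,0,0],"gripper": 1},{"angular": [0,0,-0.57],"xyz": [31,0,0],"gripper": 1},{"angular": [0,0,-0.57],"xyz": [31,0,0],"gripper": 1},{"angular": [0,0,-0.57],"xyz": [31,0,0],"gripper": 1},{"angular": [0,0,-0.57],"xyz": [31,0,0],"gripper": 1},{"angular": [0,0,-0.57],"xyz": [20,0,0],"gripper": 1},{"angular": [0,0,0],"xyz": [0,0,0],"gripper": 1},{"angular": [0,0,0],"xyz": [0,0,0],"gripper": 1}]}}

```text
clock: 19.75
eef_pos: [522.9, -6.7, 367.6]
orientation: [[-0.051, 0.999, -0.007], [0.999, 0.051, 0.001], [0.001, -0.007, -1.0]]
force: [0.2, -0.3, -0.6]
finger_gap: 62.5
```

```bash
python3 -c "
from h import *
d=grab('wrist','w13')
p=w2px(d,[520,16.5,85]);print(p);x,y=int(p[0])-50,int(p[1])-50;print(x,y)
crop('w13',x,y,x+110,y+110,6,'c15')
"; python3 plan.py 520 16.5 300 2
```

```text
[322.90129024 208.95340469]
272 158
clock 19.8 tcp [522.9  -6.8 367.6] yaw 2.9 F [ 0.2 -0.2 -0.8] gap 62.7 q7 0.11
turn units [-0.07 -0.01  0.15] shift now-frame [23.3 -1.2 67.6] shift target-frame [23.4 -2.1 67.6] dist 71.6
```

View pics/c15.png

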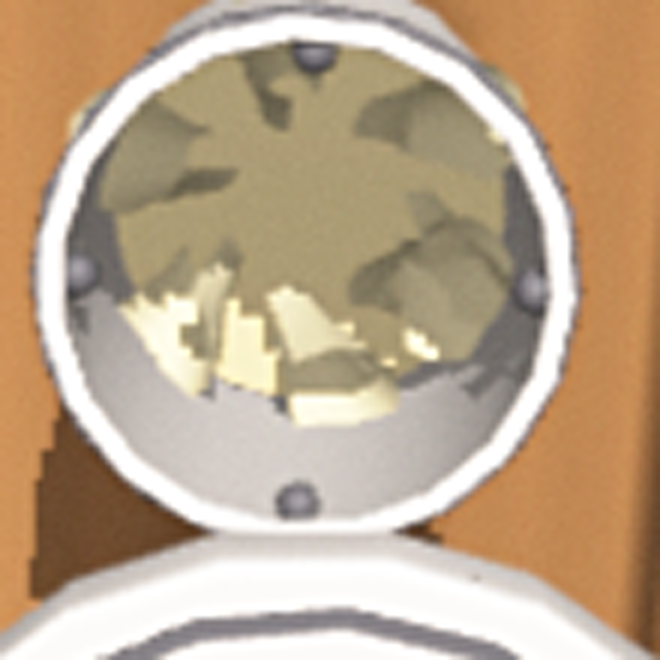

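```bash
python3 -c "
from h import *
d=load('w13');print(px2w(d,322.6,203.3,85))"; python3 plan.py 520 18 270 2
```

```text
[519.60694731  20.25377073  85.        ]
clock 19.8 tcp [522.9  -6.8 367.6] yaw 2.9 F [ 0.2 -0.2 -0.8] gap 62.7 q7 0.11
turn units [-0.07 -0.01  0.15] shift now-frame [24.8 -0.9 97.6] shift target-frame [24.9 -2.  97.6] dist 100.7
```

Call:
{"method": "move_arm", "body": {"commands": [{"angular": [-0.07,0,0.1],"xyz": [14,-2,10],"gripper": 1},{"angular": [0,0,0],"xyz": [12,-1,25],"gripper": 1},{"angular": [0,0,0],"xyz": [2,0,35],"gripper": 1},{"angular": [0,0,0],"xyz": [0,0,12],"gripper": 1},{"angular": [0,0,0],"xyz": [0,0,0],"gripper": 1},{"angular": [0,0,0],"xyz": [0,0,0],"gripper": 1}]}}

```text
clock: 20.4
eef_pos: [519.7, 11.9, 285.7]
orientation: [[-0.022, 1.0, 0.006], [1.0, 0.022, -0.002], [-0.002, 0.006, -1.0]]
force: [-0.5, -0.0, -0.6]
finger_gap: 62.4
```

```bash
python3 plan.py 520 18 261.5 2
```

```text
clock 20.4 tcp [519.7  11.9 285.7] yaw 1.3 F [-0.5 -0.  -0.6] gap 62.4 q7 0.1
turn units [ 0.05  0.02 -0.12] shift now-frame [ 6.1  0.3 24.2] shift target-frame [ 6.1  0.5 24.2] dist 25.0
```

Call:
{"method": "move_arm", "body": {"commands": [{"angular": [0.05,0.02,0],"xyz": [6,0,0],"gripper": 1},{"angular": [0,0,0],"xyz": [0,0,0],"gripper": 1},{"angular": [0,0,0],"xyz": [0,0,7],"gripper": 1},{"angular": [0,0,0],"xyz": [0,0,7],"gripper": 1},{"angular": [0,0,0],"xyz": [0,0,6],"gripper": 1},{"angular": [0,0,0],"xyz": [0,0,2],"gripper": 1}], "grip_force": 60}}

```text
clock: 21.0
eef_pos: [521.7, 17.2, 267.4]
orientation: [[-0.02, 1.0, 0.008], [1.0, 0.02, 0.002], [0.002, 0.008, -1.0]]
force: [-5.2, -0.3, 22.9]
finger_gap: 62.7
```

```bash
python3 plan.py 520 18 253.5 2
```

```text
clock 21.0 tcp [521.7  17.2 267.4] yaw 1.1 F [-5.2 -0.3 22.9] gap 62.7 q7 0.11
turn units [ 0.08 -0.02 -0.14] shift now-frame [ 0.8 -1.8 13.9] shift target-frame [ 0.8 -1.7 13.9] dist 14.0
```

The force rose early, while the fingertips are at the rim height of 85 mm. One finger is probably landing on the rim because the arm sits about 2 mm too far in x. I'll back off, recentre and retry.

Call:
{"method": "move_arm", "body": {"commands": [{"angular": [0.08,0,0],"xyz": [0,-2,-5],"gripper": 1},{"angular": [0,0,0],"xyz": [0,0,0],"gripper": 1},{"angular": [0,0,0],"xyz": [0,0,0],"gripper": 1}]}}

```text
clock: 21.3
eef_pos: [519.6, 17.1, 271.9]
orientation: [[-0.02, 1.0, -0.001], [1.0, 0.02, 0.002], [0.002, -0.001, -1.0]]
force: [-0.4, -0.4, -1.1]
finger_gap: 62.2
```

```bash
python3 plan.py 519.8 18 261.5 1;python3 -c "
from h import *
grab('scene','s14');grab('wrist','w14')
a=cv2.resize(cv2.imread('pics/s14.png')[170:270,270:380],None,fx=4,fy=4);b=cv2.resize(cv2.imread('pics/w14.png')[220:420,225:425],None,fx=2,fy=2)
cv2.imwrite('pics/v14.png',np.hstack([a[:400],b]))"
```

```text
clock 21.3 tcp [519.6  17.1 271.9] yaw 1.1 F [-0.4 -0.4 -1.1] gap 62.2 q7 0.1
turn units [-0.01 -0.01  0.02] shift now-frame [ 0.9  0.2 10.4] shift target-frame [ 0.9  0.2 10.4] dist 10.4
```

View pics/v14.png

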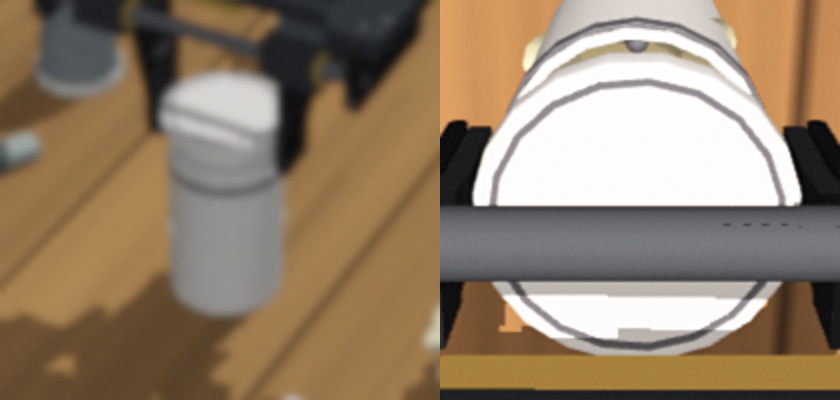

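Call:
{"method": "move_arm", "body": {"commands": [{"angular": [0,0,0],"xyz": [1,0,5],"gripper": 1},{"angular": [0,0,0],"xyz": [0,0,4],"gripper": 1}]}}

```text
clock: 21.6
eef_pos: [519.7, 18.3, 262.4]
orientation: [[-0.02, 1.0, -0.001], [1.0, 0.02, 0.002], [0.002, -0.001, -1.0]]
force: [0.1, 0.4, 1.0]
finger_gap: 62.1
```

Call:
{"method": "move_arm", "body": {"commands": [{"angular": [0,0,0],"xyz": [0,0,3],"gripper": 1},{"angular": [0,0,0],"xyz": [0,0,1],"gripper": 1}]}}

```text
clock: 21.8
eef_pos: [519.7, 18.2, 257.5]
orientation: [[-0.02, 1.0, -0.001], [1.0, 0.02, 0.001], [0.001, -0.001, -1.0]]
force: [0.8, -0.0, -2.2]
finger_gap: 62.1
```

Call:
{"method": "move_arm", "body": {"commands": [{"angular": [0,0,0],"xyz": [0,0,4],"gripper": 1},{"angular": [0,0,0],"xyz": [0,0,1],"gripper": 1}]}}

```text
clock: 22.0
eef_pos: [520.0, 18.0, 253.4]
orientation: [[-0.02, 1.0, -0.001], [1.0, 0.02, 0.002], [0.002, -0.001, -1.0]]
force: [-7.6, -0.2, 20.7]
finger_gap: 62.4
```

Call:
{"method": "move_arm", "body": {"commands": [{"angular": [0,0,0],"xyz": [0,0,4],"gripper": 1}]}}

```text
clock: 22.1
eef_pos: [520.3, 17.7, 253.0]
orientation: [[-0.02, 1.0, -0.003], [1.0, 0.02, 0.004], [0.004, -0.003, -1.0]]
force: [-18.0, -0.1, 59.4]
finger_gap: 62.5
```

```bash
python3 plan.py 519.8 18 253 1;python3 -c "
from h import *
grab('scene','s15')
crop('s15',280,170,380,270,6,'c16')"
```

```text
clock 22.1 tcp [520.3  17.7 253. ] yaw 1.1 F [-18.   -0.1  59.4] gap 62.5 q7 0.12
turn units [-0.03 -0.04  0.02] shift now-frame [ 0.4 -0.5  0. ] shift target-frame [ 0.4 -0.5  0. ] dist 0.6
```

View pics/c16.png

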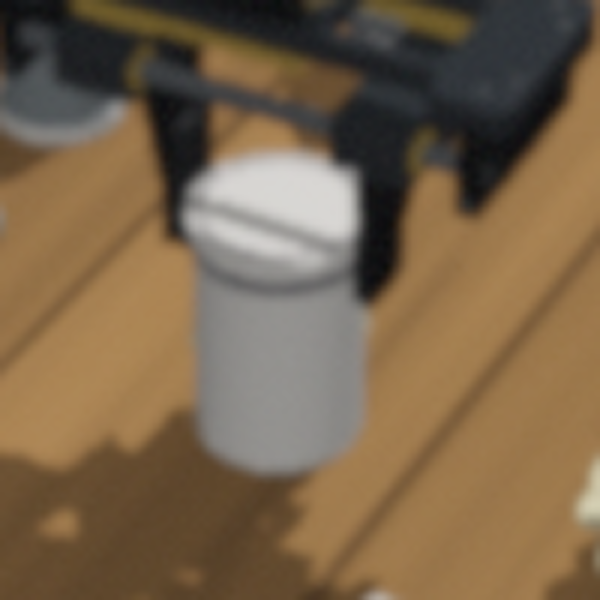

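Call:
{"method": "move_arm", "body": {"commands": [{"angular": [0,0,0],"xyz": [0,0,0],"gripper": 1},{"angular": [0,0,0],"xyz": [0,0,0],"gripper": 0},{"angular": [0,0,0],"xyz": [0,0,0],"gripper": 0},{"angular": [0,0,0],"xyz": [0,0,0],"gripper": 0},{"angular": [0,0,0],"xyz": [0,0,-10],"gripper": 0},{"angular": [0,0,0],"xyz": [0,0,-35],"gripper": 0},{"angular": [0,0,0],"xyz": [-10,0,-45],"gripper": 0},{"angular": [0,0,0],"xyz": [-25,0,-30],"gripper": 0}]}}

```text
clock: 22.95
eef_pos: [520.4, -15.0, 373.3]
orientation: [[-0.026, 1.0, -0.015], [1.0, 0.026, 0.004], [0.004, -0.015, -1.0]]
force: [0.8, 1.0, 0.2]
finger_gap: 86.7
```

```bash
python3 plan.py 485 -220 340 -26;python3 -c "
from h import *
grab('scene','s16');grab('wrist','w16')
a=cv2.resize(cv2.imread('pics/s16.png')[180:260,280:380],None,fx=4,fy=4);b=cv2.imread('pics/w16.png')[100:420,150:500]
cv2.imwrite('pics/v16.png',np.hstack([a,b]))"
```

```text
clock 22.95 tcp [520.4 -15.  373.3] yaw 1.5 F [0.8 1.  0.2] gap 86.7 q7 0.1
turn units [-0.15 -0.    4.58] shift now-frame [-204.2  -40.2   33.1] shift target-frame [-199.8   58.1   33.3] dist 210.7
```

View pics/v16.png

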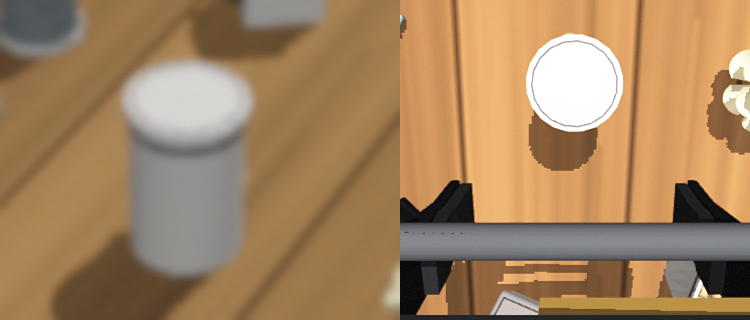

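Call:
{"method": "move_arm", "body": {"commands": [{"angular": [-0.1,0,0.65],"xyz": [-30,1,2],"gripper": 0},{"angular": [0,0,0.65],"xyz": [-30,1,3],"gripper": 0},{"angular": [0,0,0.65],"xyz": [-30,1,3],"gripper": 0},{"angular": [0,0,0.65],"xyz": [-30,1,3],"gripper": 0},{"angular": [0,0,0.65],"xyz": [-30,1,3],"gripper": 0},{"angular": [0,0,0.65],"xyz": [-30,1,3],"gripper": 0},{"angular": [0,0,0.65],"xyz": [-27,1,3],"gripper": 0},{"angular": [0,0,0],"xyz": [0,0,0],"gripper": 0},{"angular": [0,0,0],"xyz": [0,0,0],"gripper": 0}]}}

```text
clock: 23.95
eef_pos: [488.3, -225.4, 351.3]
orientation: [[0.457, 0.889, 0.0], [0.889, -0.457, 0.005], [0.005, -0.002, -1.0]]
force: [0.2, 0.9, -0.5]
finger_gap: 86.8
```

```bash
python3 -c "
from h import *
d=grab('wrist','w17')
p=w2px(d,[471,-236,26]);print(p);x,y=int(p[0])-60,int(p[1])-60;print(x,y)
crop('w17',x,y,x+120,y+120,5,'c17')
"; python3 plan.py 471 -236 200 -26
```

```text
[310.53074828 251.10354101]
250 191
clock 24.0 tcp [ 488.2 -225.5  351.4] yaw -27.2 F [-0.2 -0.6 -0.2] gap 86.9 q7 0.11
turn units [-0.02 -0.04 -0.2 ] shift now-frame [-17.8 -10.2 151.3] shift target-frame [-17.  -10.8 151.4] dist 152.7
```

View pics/c17.png

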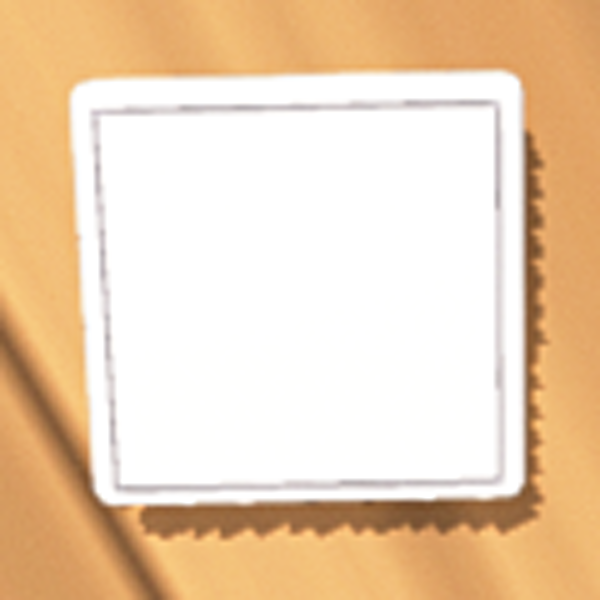

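```bash
python3 -c "
from h import *
d=load('w17')
f=lambda x,y,z: px2w(d,250+x/5-.4,191+y/5-.4,z)[:2]
P=np.array([f(*p,26) for p in [(97,112),(497,102),(500,482),(118,488)]])
e=np.roll(P,-1,0)-P;print(P.mean(0),np.linalg.norm(e,axis=1),np.degrees(np.arctan2(e[:,1],e[:,0]))%90)
"
```

```text
[ 470.89799972 -235.63374062] [61.49475721 62.36800556 61.78024547 61.86673063] [64.29993651 64.2217692  63.83407853 63.9586298 ]
```

Call:
{"method": "move_arm", "body": {"commands": [{"angular": [0,0,-0.1],"xyz": [-14,-8,15],"gripper": 0},{"angular": [0,0,0],"xyz": [-10,-8,30],"gripper": 0},{"angular": [0,0,0],"xyz": [-3,-4,35],"gripper": 0},{"angular": [0,0,0],"xyz": [0,0,30],"gripper": 0},{"angular": [0,0,0],"xyz": [0,0,10],"gripper": 0},{"angular": [0,0,0],"xyz": [0,0,0],"gripper": 0},{"angular": [0,0,0],"xyz": [0,0,0],"gripper": 0}]}}

```text
clock: 24.7
eef_pos: [463.4, -232.7, 229.1]
orientation: [[0.431, 0.902, 0.007], [0.902, -0.431, 0.008], [0.01, 0.003, -1.0]]
force: [0.4, 0.4, 0.3]
finger_gap: 86.7
```

```bash
python3 plan.py 471 -236 188 -25.7
```

```text
clock 24.7 tcp [ 463.4 -232.7  229.1] yaw -25.6 F [0.4 0.4 0.3] gap 86.7 q7 0.3
turn units [ 0.03 -0.09  0.02] shift now-frame [-0.1  8.2 41.1] shift target-frame [ 0.3  8.3 41.1] dist 42.0
```

Call:
{"method": "move_arm", "body": {"commands": [{"angular": [0.03,-0.09,0],"xyz": [0,8,2],"gripper": 0},{"angular": [0,0,0],"xyz": [0,0,10],"gripper": 0},{"angular": [0,0,0],"xyz": [0,0,5],"gripper": 0},{"angular": [0,0,0],"xyz": [0,0,0],"gripper": 0}], "grip_force": 25}}

```text
clock: 25.1
eef_pos: [473.7, -236.4, 214.4]
orientation: [[0.429, 0.903, 0.007], [0.903, -0.429, -0.003], [0.001, 0.007, -1.0]]
force: [-0.3, -0.4, -0.8]
finger_gap: 87.3
```

```bash
python3 plan.py 471 -236 188 -25.7
```

```text
clock 25.1 tcp [ 473.7 -236.4  214.4] yaw -25.4 F [-0.3 -0.4 -0.8] gap 87.3 q7 0.31
turn units [ 0.07 -0.01  0.05] shift now-frame [-0.8 -2.8 26.4] shift target-frame [-0.8 -2.6 26.4] dist 26.6
```

Call:
{"method": "move_arm", "body": {"commands": [{"angular": [0.07,0,0],"xyz": [-1,-2,5],"gripper": 0},{"angular": [0,0,0],"xyz": [0,0,10],"gripper": 0},{"angular": [0,0,0],"xyz": [0,0,8],"gripper": 0},{"angular": [0,0,0],"xyz": [0,0,0],"gripper": 0},{"angular": [0,0,0],"xyz": [0,0,0],"gripper": 0}]}}

```text
clock: 25.6
eef_pos: [470.8, -236.7, 189.1]
orientation: [[0.43, 0.903, -0.001], [0.903, -0.43, 0.001], [0.001, -0.002, -1.0]]
force: [0.5, 0.5, 0.4]
finger_gap: 87.1
```

```bash
python3 plan.py 471 -236 188 -25.7
```

```text
clock 25.6 tcp [ 470.8 -236.7  189.1] yaw -25.5 F [0.5 0.5 0.4] gap 87.1 q7 0.34
turn units [-0.02 -0.01  0.04] shift now-frame [ 0.7 -0.1  1.1] shift target-frame [ 0.7 -0.1  1.1] dist 1.3
```

Call:
{"method": "move_arm", "body": {"commands": [{"angular": [0,0,0],"xyz": [0.5,0,0],"gripper": 0.3},{"angular": [0,0,0],"xyz": [0,0,0],"gripper": 1},{"angular": [0,0,0],"xyz": [0,0,0],"gripper": 1},{"angular": [0,0,0],"xyz": [0,0,0],"gripper": 1}]}}

```text
clock: 26.0
eef_pos: [471.2, -236.3, 189.4]
orientation: [[0.43, 0.903, -0.001], [0.903, -0.43, 0.001], [0.001, -0.001, -1.0]]
force: [0.4, -0.4, -0.7]
finger_gap: 69.5
```

Call:
{"method": "move_arm", "body": {"commands": [{"angular": [0,0,0],"xyz": [0,0,0],"gripper": 1},{"angular": [0,0,0],"xyz": [0,0,-8],"gripper": 1},{"angular": [0,0,0],"xyz": [0,0,-25],"gripper": 1},{"angular": [0,0,0],"xyz": [0,0,-45],"gripper": 1},{"angular": [0,0,0],"xyz": [0,0,-45],"gripper": 1},{"angular": [0,0,0],"xyz": [0,0,-35],"gripper": 1},{"angular": [0,0,0],"xyz": [0,0,0],"gripper": 1},{"angular": [0,0,0],"xyz": [0,0,0],"gripper": 1}], "grip_force": 40}}

```text
clock: 26.8
eef_pos: [470.5, -236.7, 355.4]
orientation: [[0.431, 0.902, -0.002], [0.902, -0.431, 0.002], [0.001, -0.002, -1.0]]
force: [0.1, 0.4, -1.2]
finger_gap: 69.4
```

```bash
python3 inhand.py w18 30.95 163; python3 plan.py 653 -158 360 -13
```

```text
[ 470.5 -236.7  355.4] [ 470.6 -237.   355.4]
[ 85.02322072 208.16733963] [561.63310238 641.62319712]
[ 87.73040291 210.06769786] [564.0083625 643.1139526]
clock 26.85 tcp [ 470.6 -237.   355.4] yaw -25.6 F [ 0.5  0.2 -1.3] gap 69.7 q7 0.16
turn units [-0.02 -0.01 -2.1 ] shift now-frame [150.  130.4  -4.7] shift target-frame [118.  159.9  -4.6] dist 198.8
```

View pics/w18c.png

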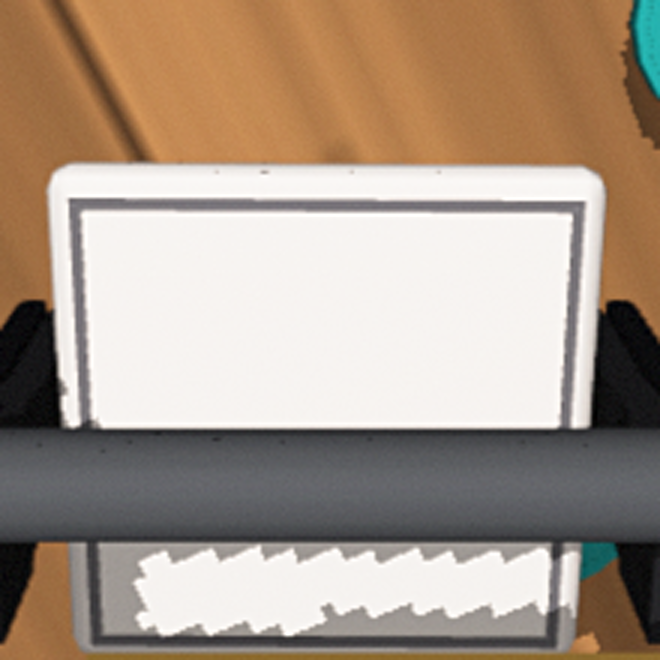

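Call:
{"method": "move_arm", "body": {"commands": [{"angular": [0,0,-0.35],"xyz": [15,22,-2],"gripper": 1},{"angular": [0,0,-0.35],"xyz": [18,26,-2],"gripper": 1},{"angular": [0,0,-0.35],"xyz": [18,26,-2],"gripper": 1},{"angular": [0,0,-0.35],"xyz": [18,26,-2],"gripper": 1},{"angular": [0,0,-0.35],"xyz": [18,26,-2],"gripper": 1},{"angular": [0,0,-0.35],"xyz": [15,22,0],"gripper": 1},{"angular": [0,0,0],"xyz": [0,0,0],"gripper": 1},{"angular": [0,0,0],"xyz": [0,0,0],"gripper": 1}]}}

```text
clock: 27.65
eef_pos: [646.5, -190.6, 349.2]
orientation: [[0.221, 0.975, -0.027], [0.975, -0.22, 0.009], [0.003, -0.028, -1.0]]
force: [-0.9, -0.6, -0.3]
finger_gap: 69.6
```

```bash
python3 -c "
from h import *
d=grab('wrist','w19')
p=w2px(d,[653,-158.3,75]);print(p);x,y=int(p[0])-60,int(p[1])-60;print(x,y)
crop('w19',x,y,x+120,y+120,5,'c18')
"; python3 plan.py 653 -158 290 -13
```

```text
[333.58467523 197.29192432]
273 137
clock 27.7 tcp [ 646.5 -190.2  349.1] yaw -12.7 F [ 0.9  1.  -0.9] gap 69.5 q7 0.24
turn units [-0.27 -0.03  0.05] shift now-frame [32.6  0.9 59.2] shift target-frame [32.9 -0.9 59.1] dist 67.6
```

View pics/c18.png

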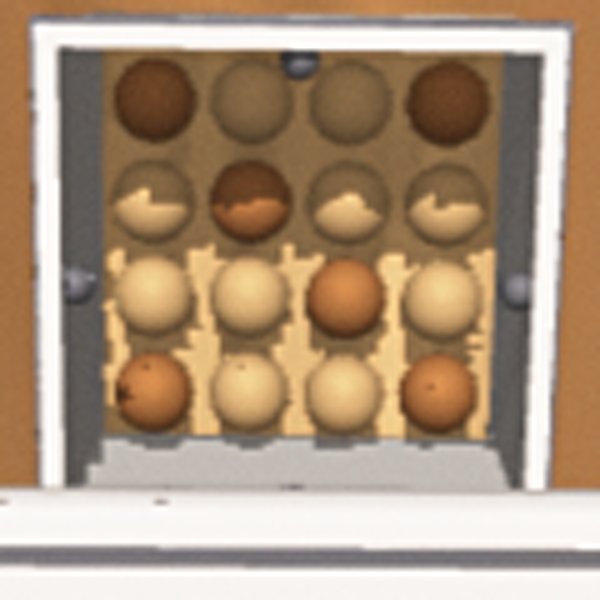

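```bash
python3 -c "
from h import *
d=load('w19')
f=lambda x,y,z: px2w(d,273+x/5-.4,137+y/5-.4,z)[:2]
a,b=f(33,20,75),f(572,28,75);e=b-a;L=np.linalg.norm(e);u=e/L;n=np.array([-u[1],u[0]])
print(a,b,L,np.degrees(np.arctan2(u[1],u[0])),(a+b)/2-32.5*n)
l,r=f(40,490,75),f(548,490,75);print(l,r,(l+r)/2, ((l+r)/2-(a+b)/2)@u)
"
```

```text
[ 627.91762107 -116.93419419] [ 691.97174846 -132.29882544] 65.87110997418974 -13.488662974673343 [ 652.36396363 -156.22003283]
[ 614.06576796 -174.77845572] [ 678.52517801 -188.82303656] [ 646.29547298 -181.80074614] 0.06567908442566857
```

Call:
{"method": "move_arm", "body": {"commands": [{"angular": [-0.15,-0.03,0.05],"xyz": [18,1,10],"gripper": 1},{"angular": [-0.12,0,0],"xyz": [14,0,20],"gripper": 1},{"angular": [0,0,0],"xyz": [2,0,25],"gripper": 1},{"angular": [0,0,0],"xyz": [0,0,8],"gripper": 1},{"angular": [0,0,0],"xyz": [0,0,0],"gripper": 1},{"angular": [0,0,0],"xyz": [0,0,0],"gripper": 1}]}}

```text
clock: 28.3
eef_pos: [648.8, -161.8, 283.8]
orientation: [[0.237, 0.972, -0.004], [0.972, -0.237, -0.001], [-0.002, -0.004, -1.0]]
force: [0.6, 0.3, -0.9]
finger_gap: 69.6
```

```bash
python3 plan.py 652.7 -157.3 254.4 -13.2
```

```text
clock 28.3 tcp [ 648.8 -161.8  283.8] yaw -13.7 F [ 0.6  0.3 -0.9] gap 69.6 q7 0.21
turn units [-0.03  0.02 -0.08] shift now-frame [ 5.4  2.8 29.4] shift target-frame [ 5.3  2.7 29.4] dist 30.0
```

Call:
{"method": "move_arm", "body": {"commands": [{"angular": [-0.03,0,-0.08],"xyz": [5,3,0],"gripper": 1},{"angular": [0,0,0],"xyz": [0,0,6],"gripper": 1},{"angular": [0,0,0],"xyz": [0,0,0],"gripper": 1},{"angular": [0,0,0],"xyz": [0,0,0],"gripper": 1}], "grip_force": 60}}

```text
clock: 28.7
eef_pos: [653.7, -159.2, 280.8]
orientation: [[0.23, 0.973, 0.005], [0.973, -0.23, -0.003], [-0.002, 0.005, -1.0]]
force: [-0.6, 0.1, -0.2]
finger_gap: 69.2
```

```bash
python3 plan.py 652.7 -157.3 254.4 -13.2
```

```text
clock 28.7 tcp [ 653.7 -159.2  280.8] yaw -13.3 F [-0.6  0.1 -0.2] gap 69.2 q7 0.22
turn units [ 0.05  0.02 -0.02] shift now-frame [ 1.7 -1.6 26.4] shift target-frame [ 1.6 -1.4 26.4] dist 26.5
```

Call:
{"method": "move_arm", "body": {"commands": [{"angular": [0.05,0,0],"xyz": [1.5,-1.5,6],"gripper": 1},{"angular": [0,0,0],"xyz": [0,0,6],"gripper": 1},{"angular": [0,0,0],"xyz": [0,0,0],"gripper": 1}]}}

```text
clock: 29.0
eef_pos: [652.5, -157.4, 268.1]
orientation: [[0.23, 0.973, -0.0], [0.973, -0.23, -0.002], [-0.002, 0.0, -1.0]]
force: [0.0, -0.9, -0.5]
finger_gap: 69.1
```

```bash
python3 plan.py 652.7 -157.3 254.4 -13.2
```

```text
clock 29.0 tcp [ 652.5 -157.4  268.1] yaw -13.3 F [ 0.  -0.9 -0.5] gap 69.1 q7 0.22
turn units [ 0.    0.02 -0.02] shift now-frame [ 0.1  0.1 13.7] shift target-frame [ 0.1  0.1 13.7] dist 13.7
```

Call:
{"method": "move_arm", "body": {"commands": [{"angular": [0,0,0],"xyz": [0,0,5],"gripper": 1},{"angular": [0,0,0],"xyz": [0,0,5],"gripper": 1},{"angular": [0,0,0],"xyz": [0,0,2],"gripper": 1}]}}

```text
clock: 29.3
eef_pos: [652.5, -157.3, 255.0]
orientation: [[0.23, 0.973, -0.001], [0.973, -0.23, -0.002], [-0.002, -0.0, -1.0]]
force: [-1.5, 1.7, 3.0]
finger_gap: 69.1
```

Call:
{"method": "move_arm", "body": {"commands": [{"angular": [0,0,0],"xyz": [0,0,4],"gripper": 1},{"angular": [0,0,0],"xyz": [0,0,3],"gripper": 1}]}}

```text
clock: 29.5
eef_pos: [652.8, -157.5, 248.5]
orientation: [[0.23, 0.973, 0.0], [0.973, -0.23, -0.002], [-0.002, 0.001, -1.0]]
force: [0.1, 0.1, -0.3]
finger_gap: 69.2
```

Past the catches. One more push to seat it.

Call:
{"method": "move_arm", "body": {"commands": [{"angular": [0,0,0],"xyz": [0,0,4],"gripper": 1}]}}

```text
clock: 29.6
eef_pos: [653.0, -157.8, 246.1]
orientation: [[0.23, 0.973, 0.0], [0.973, -0.23, -0.001], [-0.001, 0.001, -1.0]]
force: [-9.8, 3.2, 30.8]
finger_gap: 69.1
```

Call:
{"method": "move_arm", "body": {"commands": [{"angular": [0,0,0],"xyz": [0,0,3],"gripper": 1}]}}

```text
clock: 29.7
eef_pos: [653.1, -158.1, 246.2]
orientation: [[0.23, 0.973, 0.0], [0.973, -0.23, 0.001], [0.001, -0.0, -1.0]]
force: [-9.2, 3.7, 25.6]
finger_gap: 68.9
```

Call:
{"method": "move_arm", "body": {"commands": [{"angular": [0,0,0],"xyz": [0,0,0],"gripper": 1},{"angular": [0,0,0],"xyz": [0,0,0],"gripper": 0},{"angular": [0,0,0],"xyz": [0,0,0],"gripper": 0},{"angular": [0,0,0],"xyz": [0,0,0],"gripper": 0},{"angular": [0,0,0],"xyz": [0,0,-10],"gripper": 0},{"angular": [0,0,0],"xyz": [0,0,-35],"gripper": 0},{"angular": [0,0,0],"xyz": [0,0,-45],"gripper": 0},{"angular": [0,0,0],"xyz": [-25,-10,-40],"gripper": 0},{"angular": [0,0,0],"xyz": [-30,-40,-20],"gripper": 0},{"angular": [0,0,0],"xyz": [-30,-40,0],"gripper": 0}]}}

```text
clock: 30.7
eef_pos: [551.2, -216.8, 401.4]
orientation: [[0.219, 0.976, 0.003], [0.976, -0.219, -0.001], [-0.001, 0.003, -1.0]]
force: [-0.6, -1.1, -0.2]
finger_gap: 86.8
```

Call:
{"method": "move_arm", "body": {"commands": [{"angular": [0,0,0],"xyz": [-10,-45,0],"gripper": 0},{"angular": [0,0,0],"xyz": [-10,-40,0],"gripper": 0},{"angular": [0,0,0],"xyz": [0,-20,0],"gripper": 0},{"angular": [0,0,0],"xyz": [0,0,0],"gripper": 0}]}}

```text
clock: 31.1
eef_pos: [433.7, -219.3, 405.1]
orientation: [[0.231, 0.973, 0.009], [0.973, -0.231, -0.002], [-0.0, 0.01, -1.0]]
force: [1.0, -0.1, -0.0]
finger_gap: 86.9
```

```bash
python3 -c "
from h import *
grab('scene','s20');grab('top','top20')
a=cv2.imread('pics/s20.png')[130:350,260:480];b=cv2.imread('pics/top20.png')[150:330,150:420]
cv2.imwrite('pics/v20.png',cv2.resize(a,None,fx=2.7,fy=2.7,interpolation=cv2.INTER_CUBIC))
cv2.imwrite('pics/v21.png',cv2.resize(b,None,fx=2.9,fy=2.9,interpolation=cv2.INTER_CUBIC))
print(telemetry.get_state()['clock'])"
```

```text
31.2
```

View pics/v20.png

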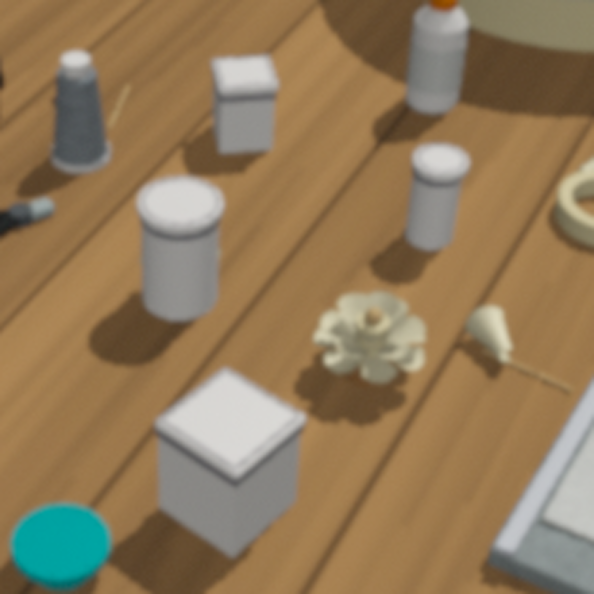

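View pics/v21.png

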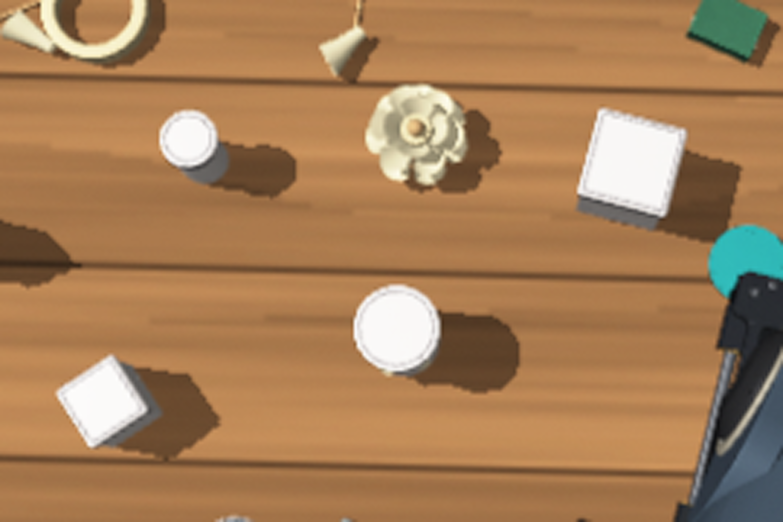

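All four lids look seated and level. As a numeric check, I'll compare the image positions with the seated and unsnapped heights.

```bash
python3 -c "
from h import *
d=load('s20')
for n,x,y,z,s in [('sr',662,184,78,22),('ss',461.5,240,68,26),('br',520,17.5,93,32),('bs',653,-158,83,35)]:
  for h in (0,8):
    print(n,h,((w2px(d,[x,y,z+h])-[260,130])*2.7).round(1))
"
for c in 1; do python3 -c "
from h import *
im=cv2.imread('pics/s20.png')
t=[cv2.resize(im[y-25:y+25,x-25:x+25],(380,380),interpolation=cv2.INTER_CUBIC) for x,y in [(423,195),(351,165)]]
cv2.imwrite('pics/v22.png',np.hstack(t))
"; done
```

```text
sr 0 [440.  158.5]
sr 8 [441.1 150.1]
ss 0 [245.   72.2]
ss 8 [245.3  64.2]
br 0 [181.  201.7]
br 8 [181. 193.]
bs 0 [231.8 418.6]
bs 8 [232.  409.6]
```

View pics/v22.png

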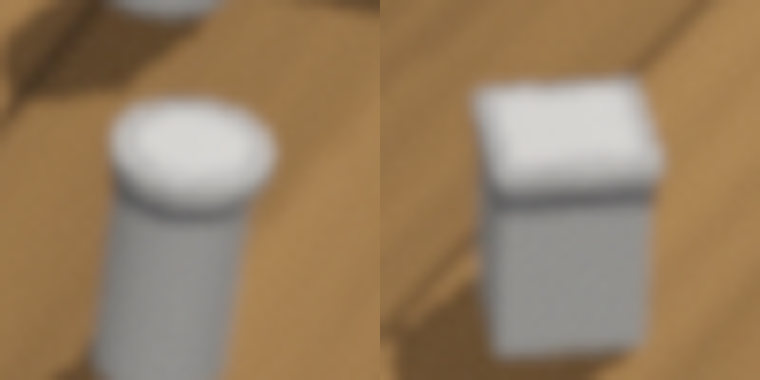

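```bash
python3 -c "
from plant import order
print(order.hand_in())"
```

```text
the job is handed in; nothing more can be done
None
```

I put all four lids on their matching tubs and pressed each one past its catches. I handed the job in at about 31 s of the 122 s allowed; no verdict came back.

- **Seating:** Each press ended at the gripper height worked out for a seated lid, within about 3 mm. In the last scene image all four plate centres match the seated height, not the 8 mm raised one. The plates look level and centred.
- **Bystanders:** The flower had not moved in the last top view. The bottle was never touched, but I did not check it in the last images. The arm was clear of everything at hand-in.
- **What went wrong on the way:**
  - On the first try with the big round lid the force rose early, to 23 N, probably because a fingertip landed on the tub rim. I backed off, recentred by about 2 mm, and it then went in.
  - The final presses reached 27 to 59 N at the wrist, more than the snap needs but under the 120 N limit.
- **Disagreement:** The wrist and top cameras differed by 2 to 4 mm in places. I aimed between them or judged by earlier fits.

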